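Pile the carving blanks in the keeper rack and pin the bar

ROBOT

A 6-joint arm with a two-finger parallel gripper is mounted at the origin on a cart in front of the work surface, level with it; the furniture and walls round the work are solid. World frame = base frame: x ahead of the robot, y to its left, z up, the work surface at z = 0. Lengths are in m, angles in rad, forces in N, time in s.
With the tool pointing down it reaches from about 0.425 to 0.95 m from the base axis. Payload 3.5 kg.
Tool frame: the origin (TCP) lies midway between the tips of the shut fingers; the grasp point (between the pads) lies 19 mm behind it; x points along the fingers, z is the direction in which the jaws open and shut, and the axes are right-handed (so a half turn about x gives the same grasp; the last joint's range is limited). The gripper opens to 85 mm and grips with 20 to 120 N. Pads are 22 mm wide; open, the fingers measure 114 mm over their backs; the gripper's body (76 mm by 85 mm) begins 54 mm behind the grasp point. The pads swing forward as they close: fully open they stand 13 mm farther back than shut.
Start: joints at [-1.256, 0.286, 1.577, -0, 1.279, -0.15], TCP at [0.303, -0.603, 0.231] pointing down, gripper open.
Joint ranges: [-2.77, 2.77], [-0.9, 2.22], [0.21, 2.48], [-1.53, 4.67], [0.24, 2.81], [-2.84, 2.84]. Speed limits (rad/s): [2.79, 2.79, 3.14, 3.14, 3.14, 3.14].

INTERFACE

Orientations are given as a unit quaternion [x, y, z, w].
In Python, from plant import readout, eyes, ctrl gives the robot as it stands.
- The arm moves only by the tool move_arm, never from a script. Its argument "commands" is a list of rows, each a list of 7 numbers: the turn, a rotation vector about the world's x, y, z in rad, then the shift along the world's x, y, z in mm, then the closure in counts, from 0 (fully open) to 255 (shut). A call has 1 to 12 rows; each row is the pose to reach, as a shift and turn from the pose measured when the call began; what a row does not reach only later rows make up. A row lasts 1/10 s, in which the tool goes at most 50 mm and 8.59 degrees, less where a joint would pass 70% of its speed; a pose out of reach is approached as far as the arm can. A call with a gripper value outside its range is refused whole. The fingers move at their own pace and stop on an object; "newtons" is the grip in N (left out, the last holds). Time passes only in rows, so rows that repeat a pose let the fingers close. It gives the time, the measured TCP pose, the force and the opening at its end, in the units of the state.
- readout.get_state(): the state, without advancing time (a new reading comes with each control period).
- eyes.read_camera(name): name is "scene" or "top" or "wrist"; returns a dict with "color" (384x512x3 uint8, red, green, blue), "depth" (384x512 float32, m along the optical axis (not along the pixel's ray), 0 where there is no reading), "K" (3x3 intrinsics, pixels), "eye" and "attitude" of the camera in the world. Camera axes: x right, y down, z forward; pixel columns grow to the right and rows downward; lengths in m; the calibration is good to about 2 mm. The wrist camera is an equidistant fisheye: a pixel r from the principal point sees the ray r / f radians off the axis. A picture is of the moment at which its call begins.
- ctrl.sign_off(): hands the job in, once; it reports no verdict.
The state is a dict: "time": time; "qpos": joint angles; "dq": joint speeds; "joint_efforts": joint torques, N m; "eef_pos": TCP position; "tcp_rot": TCP orientation; "contact_force": force on the tool from outside, world axes, zero at the start; "wrist_torque": the same for the moment, N m; "opening": opening from 0.0 (shut) to 1.0 (fully open).
Only numpy, scipy, OpenCV 4.12 (cv2) and the standard library are available. Lean on these libraries where they do the work, as an engineer would, in place of code of your own. Each camera call takes 0.05 s, during which the arm holds its last target.

TASK

Load the keeper rack: draw the red-headed locking pin and stand it in the hole of its wooden block, then swing the green bar well open. Pile all the red-brown wooden blanks squarely on one another on the rectangle marked on the rack (one may already lie there askew), swing the bar back over the pile until its hole lines up with the lug's, and push the pin fully home through both. Leave the bowl, paper tape, wooden rib and jar where they are.

Things in the scene. Friction and masses are not known exactly. Their poses are not given: they have to be found in the camera images.
- blank_1: flat red-brown hardwood carving blank; 50 (own x) x 85 (own y) x 18 (z) mm, about 0.08 kg; origin at the centre of its underside. At the start the blanks lie in one untidy heap on the bench, blank_1 at the bottom
- blank_2: same kind and size of blank; at the start on top of blank_1
- blank_3: same kind and size of blank; at the start on top of blank_2
- blank_4: same kind and size of blank, absent in some starts; at the start on top of blank_3
- blank_5: same kind and size of blank, absent in some starts; at the start it lies askew in the rack, under the bar, off the marked rectangle
- rack: keeper rack, fixed: plywood base 68 (x) x 242 (y) x 10 mm; on it a steel pivot post (24 mm across, at x 0, y +88 mm) and a grey lug at y -88 mm: a plate 34 (x) x 44 (y) x 20 mm, top 106 mm above the bench, on a column at its outer side (y -110 to -122 mm). Origin: on the bench under the centre of the marked rectangle; z up
- pile_spot (a point): centre of the rectangle marked on the rack's base, on the base's top (10 mm above the bench); a blank fits the rectangle with its own y along the rack's y. Room for five blanks under the bar
- keeper (a joint): swing of the green bar about the vertical axis of the pivot post, rad: 0 = its hole exactly over the lug's; positive = open, clockwise from above, toward the rack's -x. Starts pinned at 0; range -0.35 to 1.75, no stop at 0; about 1.4 leaves room to load; light friction (0.06 N m), stays where left. Bar 28 mm wide, 10 mm thick, underside 108 and top 118 mm above the bench, reaching 191 mm from the axis
- bar_hole (a point): centre of the 14 mm hole through the bar's free end, on the bar's top face (118 mm above the bench), 176 mm from the pivot axis
- bar_knob (a point): centre of the top of the black round knob on the bar: 18 mm across, 28 mm tall (118 to 146 mm above the bench), 100 mm from the pivot axis; grip it from above to swing the bar
- lug_hole (a point): centre of the 14 mm through hole in the grey lug, on the lug's top face (106 mm above the bench); the bar passes 2 mm above the lug
- pin: locking pin, upright: steel shaft 12 mm across, 52 mm long, lowest 10 mm tapering to a 5 mm nose; above it a red round head 26 mm across, 26 mm tall; 0.08 kg. Origin at the tip of the nose, z toward the head. Starts fully home through bar and lug: head sitting on the bar (118 to 144 mm above the bench), nose 40 mm below the lug's top
- pin_block: pale wooden block, 50 x 50 x 60 mm, 0.4 kg, standing loose, empty at the start, with an upright 15 mm through hole in its centre for the pin, whose head (wider) then rests on the block's top, the nose 8 mm above the bench; origin at the centre of its underside
- grey_bowl: grey bowl, 84 mm across, 38 mm tall, bystander; origin under its centre
- paper_tape: roll of cream paper tape lying flat, 57 mm across, 19 mm tall, bystander; origin under its centre
- potters_rib: flat wooden rib, 38 x 89 x 8 mm, bystander; origin under its centre
- glass_jar: glass jar with a black lid, 51 mm across, 63 mm tall, bystander; origin under its centre
There are look-alikes about, which are no part of the job. There is more than one size of the pin; the one meant has the size given above.

How it is judged:
On the way, in this order (a step that is already met when the one before it is completed fails the run):
1. the pin is drawn and stands in the hole of its block (horizontal distance between pin and pin_block below 0.007 m and height (world z) of pin below 0.016 m and angle between pin's own z axis and vertical below 0.2 rad), for 0.2 s.
2. the bar is swung open (value of joint keeper above 0.8 rad), for 0.2 s.
3. all blanks lie squarely in one pile on the marked rectangle (horizontal distance between each of blank_1, blank_2, blank_3, blank_4, blank_5 and pile_spot below 0.01 m and angle between the y axis of each of blank_1, blank_2, blank_3, blank_4, blank_5 and the y axis of rack, either way round below 0.12 rad and angle between each of blank_1, blank_2, blank_3, blank_4, blank_5's own z axis and vertical below 0.08 rad and height (world z) of each of blank_1, blank_2, blank_3, blank_4, blank_5 below 0.09 m), for 0.2 s.
4. the keeper bar is swung over the pile, its hole lined up with the lug's (value of joint keeper between -0.035 and 0.035 rad), for 0.2 s.
5. the pin is through bar and lug, fully home (horizontal distance between pin and lug_hole below 0.004 m and horizontal distance between pin and bar_hole below 0.005 m and z of pin in the frame of lug_hole below -0.036 m and angle between pin's own z axis and vertical below 0.08 rad), for 0.2 s.
At the end, for the whole second after the job is handed in: every blank lies flat in the pile, within 10 mm of the marked rectangle's centre and 0.12 rad of the rack's direction; bar within 0.035 rad of lined up; pin upright through both holes, nose at least 36 mm below the lug's top; all at rest (all of step 3 and all of step 4 and all of step 5 and linear speed of each of pin, blank_1, blank_2, blank_3, blank_4, blank_5 below 0.02 m/s); the robot touches nothing.
It fails at once if the bowl, tape, rib or jar is moved more than 40 mm (distance of any of grey_bowl, paper_tape, potters_rib, glass_jar from where it was at the start of the episode above 0.04 m).
Of blank_4, blank_5 only 1 to 2 are there at a start; the rules pass over those that are not, and their reading is None.
At some moment in a run one of pin_block may be knocked a few centimetres aside while the robot is not near it.
It also fails if it takes over 210 s, if anything falls off the work surface, if the arm or the gripper's body presses on something with over 40 N, if the wrist force passes 120 N, or if a joint passes its speed limit or range.

## Working session

There is one attempt and no reset: what is moved stays moved. The work goes in short steps, Python scripts to look and compute and a tool call to move; the robot and the scene stay as the last step left them, time stands still between calls to the robot, and variables do not carry over. Pictures are saved under pics/ and viewed, and the job is handed in when it is done.

Besides the shell and the picture viewer there is one more tool, called after "Call:" in YAML: its name, and indented under it one key for each argument. move_arm: Moves the arm, as the interface text tells. Its arguments: {"type":"object","properties":{"commands":{"type":"array"},"newtons":{"type":"number"}},"required":["commands"]}

```bash
mkdir -p pics; ls
cat > h.py <<'E'
import numpy as np, cv2, sys
sys.path.insert(0,'.')
from plant import readout, eyes, ctrl
from scipy.spatial.transform import Rotation as R
def att(c):
    a=np.array(c['attitude'],float)
    if a.shape==(3,3): return a
    return R.from_quat(a).as_matrix()
def ray(c,u,v,fish=False):
    K=np.array(c['K']); x=(u-K[0,2])/K[0,0]; y=(v-K[1,2])/K[1,1]
    if fish:
        r=np.hypot(x,y); s=np.sinc(r/np.pi)
        d=np.array([x*s,y*s,np.cos(r)])
    else: d=np.array([x,y,1.0])
    return att(c)@d
def onz(c,u,v,z,fish=False):
    d=ray(c,u,v,fish); e=np.array(c['eye']); return e+d*(z-e[2])/d[2]
def proj(c,p,fish=False):
    K=np.array(c['K']); q=att(c).T@(np.array(p)-np.array(c['eye']))
    if fish:
        th=np.arctan2(np.hypot(q[0],q[1]),q[2]); n=np.hypot(q[0],q[1])+1e-12
        return np.array([K[0,2]+K[0,0]*th*q[0]/n,K[1,2]+K[1,1]*th*q[1]/n])
    return np.array([K[0,0]*q[0]/q[2]+K[0,2],K[1,1]*q[1]/q[2]+K[1,2]])
def cloud(c):
    d=c['depth']; K=np.array(c['K']); v,u=np.mgrid[:d.shape[0],:d.shape[1]]
    P=np.stack([(u-K[0,2])/K[0,0]*d,(v-K[1,2])/K[1,1]*d,d],-1)
    return P@att(c).T+np.array(c['eye'])
def save(im,n,crop=None,s=1):
    if crop: x0,y0,x1,y1=crop; im=im[y0:y1,x0:x1]
    im=cv2.resize(im,None,fx=s,fy=s,interpolation=cv2.INTER_CUBIC)
    cv2.imwrite('pics/'+n+'.png',im[:,:,::-1])
E
python3 - <<'E'
from h import *
print(readout.get_state())
for n in('scene','top','wrist'):
    c=eyes.read_camera(n); save(c['color'],'a_'+n,s=1.5); print(n,c['K'],c['eye'],c['attitude'])
    np.savez('/tmp/a_'+n,**c)
E
```

```text
pics
{'time': 0.0, 'qpos': array([-1.25599414e+00,  2.87151934e-01,  1.57819242e+00,  9.82834497e-06,
        1.27859143e+00, -1.49992328e-01]), 'dq': array([ 6.03237494e-04,  4.51350595e-04, -7.01783255e-04,  6.30302165e-04,
        3.01518805e-04,  2.39923132e-05]), 'joint_efforts': array([-1.86715215e-04, -4.05980194e+01, -2.92625141e+01, -2.24439264e-04,
        5.82091743e-03,  3.90500304e-06]), 'eef_pos': array([ 0.30238764, -0.60273948,  0.22994798]), 'tcp_rot': array([ 0.37194175,  0.60234296, -0.37086553,  0.60108324]), 'contact_force': array([ 0.80590159, -0.39519725,  0.13600028]), 'wrist_torque': array([ 0.02429227, -0.08766301,  0.0483544 ]), 'opening': 0.9970968102818021}
scene [[387.56474588   0.         252.37409191]
 [  0.         387.56474588 190.45001249]
 [  0.           0.           1.        ]] [-0.03901659 -0.53582118  0.51742633] [ 0.77638786 -0.36841343  0.21015192 -0.46618625]
top [[346.4433867    0.         257.22570774]
 [  0.         346.4433867  187.48644113]
 [  0.           0.           1.        ]] [ 0.46869456 -0.07747747  0.97228906] [ 0.71164396 -0.70139005  0.02296787 -0.03297496]
wrist [[297.31863964   0.         260.85891616]
 [  0.         297.31863964 196.03351887]
 [  0.           0.           1.        ]] [ 0.37842384 -0.56453163  0.37165232] [ 0.83949094 -0.51716883 -0.08866005  0.14117637]
```

View pics/a_top.png

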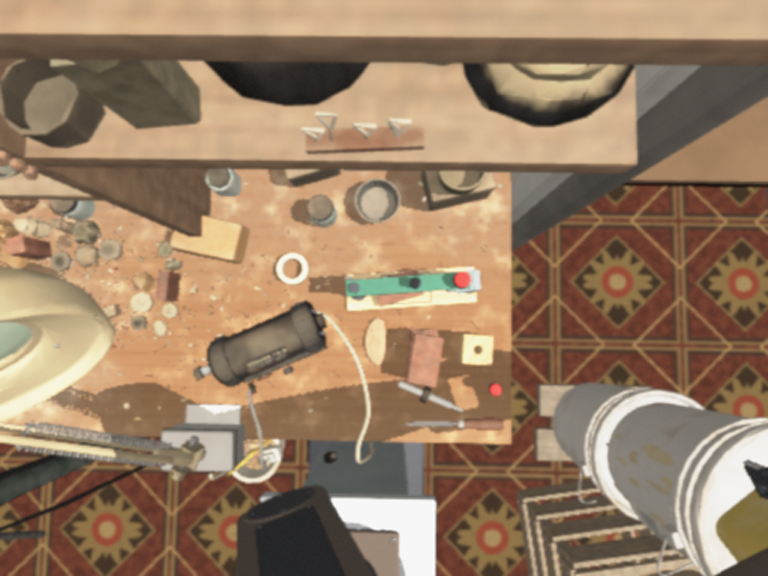

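View pics/a_scene.png

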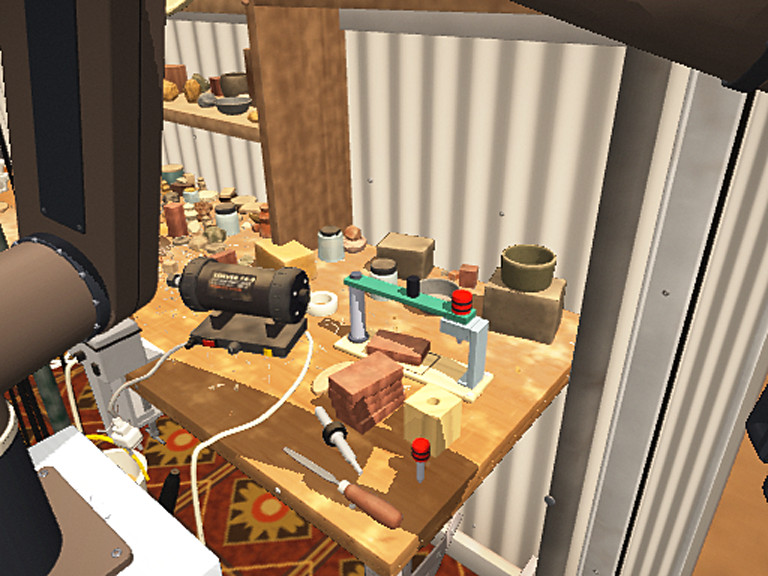

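View pics/a_wrist.png

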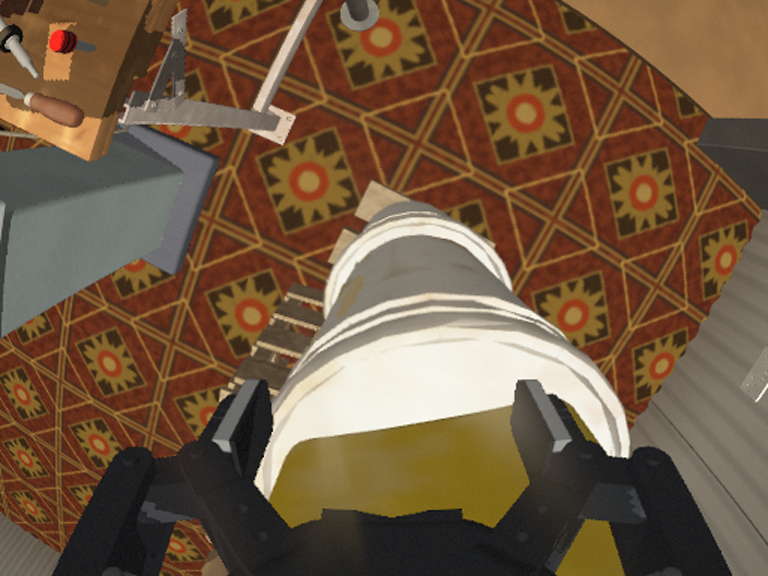

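Run:
```python
from h import *
c=dict(np.load('/tmp/a_top.npz')); P=cloud(c)
save(c['color'],'b_top',(210,100,350,300),4)
s=dict(np.load('/tmp/a_scene.npz')); save(s['color'],'b_scene',(190,160,400,370),3.5)
for n,(u,v) in dict(pinhead=(309,187),knob=(277,188),pivot=(235,192),barmid=(255,190),lookpin=(330,260),heap=(283,240),block=(313,232),shelf=(250,90),shelf_edge=(250,105),shelf2=(400,105),plate=(300,50),jar=(214,140),bowl=(251,134),tape=(194,179),motor=(180,228),rack=(300,196),rib=(250,227),bench=(330,230),lamp=(60,225)).items():
    print(n,(u,v),P[v,u].round(3))
```

```text
pinhead (309, 187) [ 0.537 -0.19   0.141]
knob (277, 188) [ 0.534 -0.113  0.145]
pivot (235, 192) [ 0.524 -0.011  0.124]
barmid (255, 190) [ 0.53  -0.059  0.117]
lookpin (330, 260) [ 0.355 -0.256  0.059]
heap (283, 240) [ 0.406 -0.132  0.074]
block (313, 232) [ 0.427 -0.211  0.061]
shelf (250, 90) [ 0.637 -0.059  0.515]
shelf_edge (250, 105) [ 0.62  -0.059  0.505]
shelf2 (400, 105) [ 0.623 -0.266  0.501]
plate (300, 50) [ 0.7   -0.128  0.502]
jar (214, 140) [0.667 0.053 0.061]
bowl (251, 134) [ 0.696 -0.043  0.008]
tape (194, 179) [0.567 0.116 0.001]
motor (180, 228) [0.434 0.122 0.124]
rack (300, 196) [ 0.523 -0.183  0.008]
rib (250, 227) [ 0.435 -0.045  0.006]
bench (330, 230) [ 0.43  -0.268 -0.001]
lamp (60, 225) [0.451 0.195 0.505]
```

View pics/b_top.png

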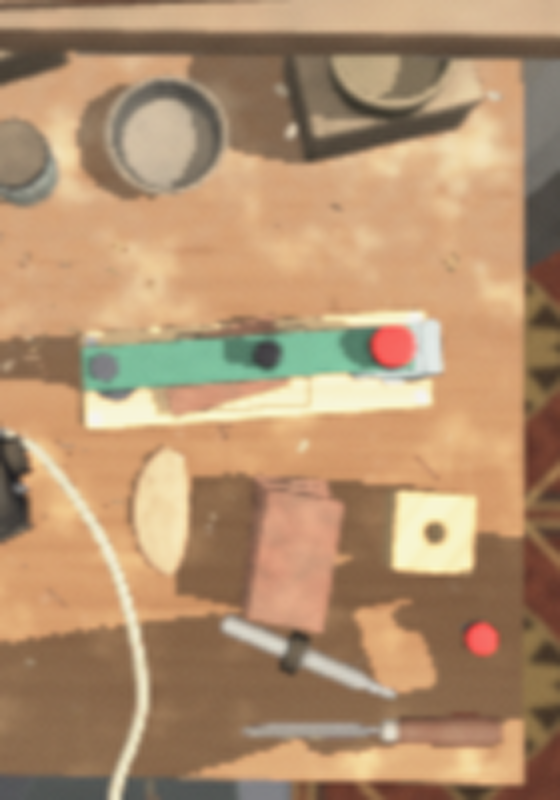

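View pics/b_scene.png

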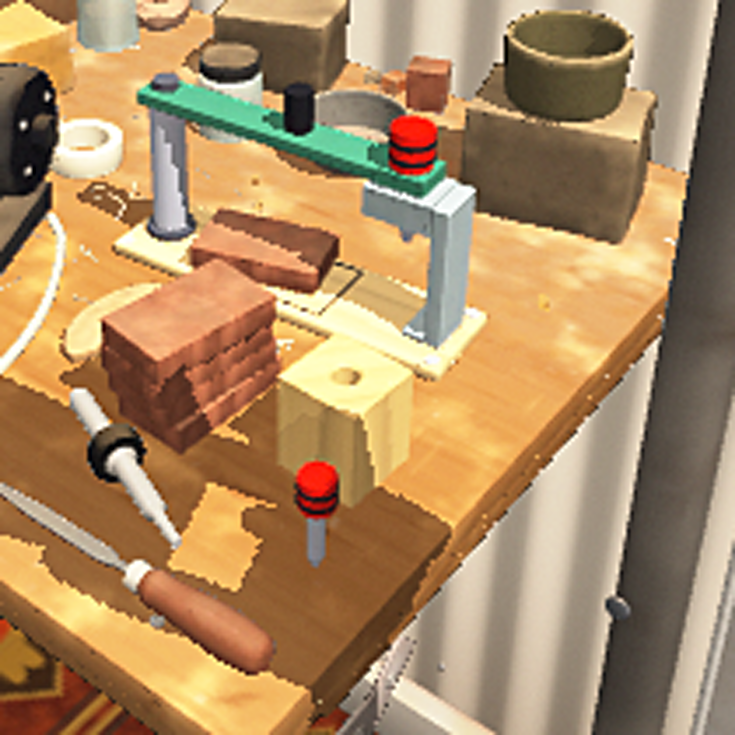

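```bash
cat >> h.py <<'E'
def st():
    s=readout.get_state(); M=R.from_quat(s['tcp_rot']).as_matrix()
    jaw=np.degrees(np.arctan2(M[1,2],M[0,2]))
    print('t %.2f'%s['time'],'tcp',s['eef_pos'].round(4),'ax',M[:,0].round(3),'jaw deg %.1f'%jaw,'open %.3f'%s['opening'],'q',s['qpos'].round(2),'F',s['contact_force'].round(1))
    return s,M
E
python3 - <<'E'
from h import *
s,M=st(); w=dict(np.load('/tmp/a_wrist.npz'))
print('cam in tool',M.T@(w['eye']-s['eef_pos'])); print('cam axes in tool',M.T@att(w))
c=dict(np.load('/tmp/a_top.npz')); rgb=c['color'].astype(int); r,g,b=rgb[...,0],rgb[...,1],rgb[...,2]
red=((r>150)&(g<70)&(b<70)).astype(np.uint8)
n,l,S,C=cv2.connectedComponentsWithStats(red)
for i in range(1,n):
    if S[i,4]>15: print('red',S[i],C[i].round(1),onz(c,*C[i],.144).round(4),onz(c,*C[i],.06).round(4))
sat=((abs(r-g)<20)&(r<60)).astype(np.uint8)
E
```

```text
t 0.15 tcp [ 0.3024 -0.6029  0.2302] ax [-0.001  0.002 -1.   ] jaw deg -63.4 open 1.000 q [-1.26  0.29  1.58  0.    1.28 -0.15] F [ 0.2 -0.3 -0.8]
cam in tool [-0.14140924  0.0851478  -0.00048653]
cam axes in tool [[ 9.89915360e-04 -3.29016730e-01  9.44323573e-01]
 [ 1.22794724e-03 -9.44322924e-01 -3.29017791e-01]
 [ 9.99998756e-01  1.48527929e-03 -5.30784582e-04]]
```

Call:
move_arm:
  commands:
    - [0,0,-0.464,148,403,70,0]
    - [0,0,-0.464,148,403,70,0]
    - [0,0,-0.464,148,403,70,0]
    - [0,0,-0.464,148,403,70,0]
    - [0,0,-0.464,148,403,70,0]
    - [0,0,-0.464,148,403,70,0]
    - [0,0,-0.464,148,403,70,0]
    - [0,0,-0.464,148,403,70,0]
    - [0,0,-0.464,148,403,70,0]
    - [0,0,-0.464,148,403,70,0]
    - [0,0,-0.464,148,403,70,0]
    - [0,0,-0.464,148,403,70,0]

```text
time: 1.35
eef_pos: [0.45, -0.2006, 0.2997]
tcp_rot: [0.5, 0.501, -0.5, 0.499]
contact_force: [-0.4, 0.5, -0.6]
opening: 1.0
```

Run:
```python
from h import *
s,M=st(); w=eyes.read_camera('wrist'); np.savez('/tmp/w1',**w); save(w['color'],'c_wrist',s=1.5)
print(w['eye'])
```

```text
t 1.35 tcp [ 0.45   -0.2006  0.2997] ax [-0.001  0.002 -1.   ] jaw deg -90.0 open 1.000 q [-0.63 -0.17  1.93  0.    1.38  0.94] F [-0.4  0.5 -0.6]
[ 0.53504033 -0.2003819   0.44117312]
```

View pics/c_wrist.png

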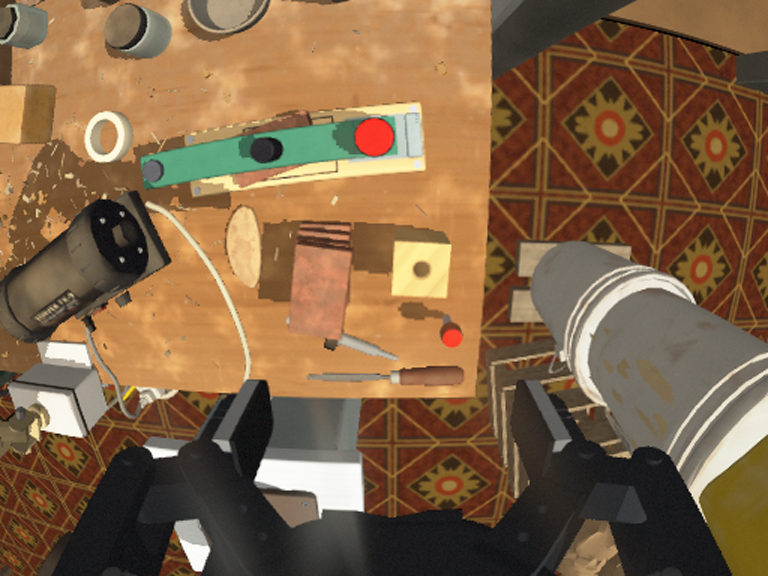

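```bash
cat >> h.py <<'E'
def comps(m,amin=30):
    n,l,S,C=cv2.connectedComponentsWithStats(m.astype(np.uint8))
    return [(S[i],C[i],l==i) for i in range(1,n) if S[i,4]>=amin]
E
python3 - <<'E'
from h import *
w=dict(np.load('/tmp/w1.npz')); hsv=cv2.cvtColor(w['color'],cv2.COLOR_RGB2HSV).astype(int); H,S,V=hsv[...,0],hsv[...,1],hsv[...,2]
red=((H<5)|(H>175))&(S>190)&(V>140)
for s,c,m in comps(red): 
    (cx,cy),rad=cv2.minEnclosingCircle(np.argwhere(m)[:,::-1].astype(np.float32))
    print('red',s,c.round(1),(round(cx,1),round(cy,1),round(rad,1)),onz(w,cx,cy,.144,True).round(4),onz(w,cx,cy,.06,True).round(4))
gr=(H>65)&(H<85)&(S>110)&(V>60)
for s,c,m in comps(gr,200):
    print('green',s,c.round(1))
    cn=cv2.findContours(m.astype(np.uint8),0,2)[0][0]; bx=cv2.boxPoints(cv2.minAreaRect(cn)); P=[onz(w,*q,.118,True) for q in bx]; print(np.round(P,4))
dk=(V<50)
for s,c,m in comps(dk,60):
    if s[4]<600 and s[1]<200: print('dark',s,c.round(1),onz(w,*c,.146,True).round(4),onz(w,*c,.06,True).round(4))
save(w['color'],'c1',(80,60,310,240),3.4)
E
```

```text
red [237  79  26  25 499] [249.   90.9] (249.2, 91.0, 12.8) [ 0.5401 -0.1882  0.144 ] [ 0.5416 -0.1848  0.06  ]
red [295 220  13  11 116] [301. 225.] (300.9, 224.8, 6.3) [ 0.3976 -0.2441  0.144 ] [ 0.3587 -0.2565  0.06  ]
green [  94   85  120   41 2012] [152.7 104.3]
[[ 0.5408  0.0009  0.118 ]
 [ 0.551  -0.1444  0.118 ]
 [ 0.5245 -0.1483  0.118 ]
 [ 0.5112 -0.0024  0.118 ]]
dark [352   0  47  26 371] [374.2  12.7] [ 0.6295 -0.3147  0.146 ] [ 0.657  -0.3481  0.06  ]
dark [ 80   5  18  28 122] [91.5 20.8] [ 0.6327 -0.0158  0.146 ] [0.6612 0.0379 0.06  ]
dark [400  11  93  26 146] [445.9  22.7] [ 0.6354 -0.4042  0.146 ] [ 0.6646 -0.4636  0.06  ]
dark [168  92  20  16 186] [178.5 100.3] [ 0.5332 -0.1172  0.146 ] [ 0.5327 -0.093   0.06  ]
dark [ 86 127  28  50 264] [ 99.2 150. ] [ 0.4858 -0.0196  0.146 ] [0.4715 0.0331 0.06  ]
dark [  0 153  45  47 176] [ 18.  175.5] [0.4603 0.1246 0.146 ] [0.4385 0.2193 0.06  ]
dark [ 14 193  55  35 227] [ 41.7 211.4] [0.4096 0.0916 0.146 ] [0.373  0.1767 0.06  ]
```

View pics/c1.png

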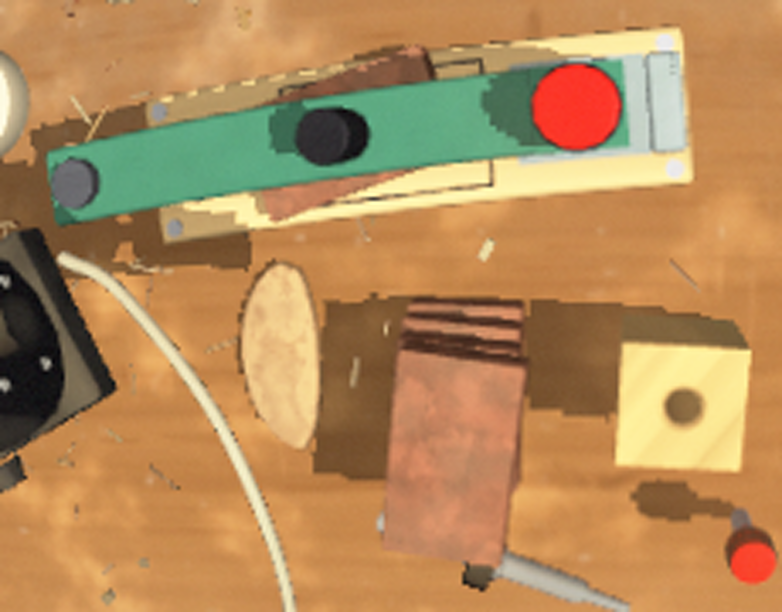

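Run:
```python
from h import *
w=dict(np.load('/tmp/w1.npz'))
f=lambda p,z: onz(w,80+p[0]/3.4-.35,60+p[1]/3.4-.35,z,True)
b=[f(p,.010) for p in [(683,28),(692,183),(166,243),(152,103)]]
print('base',np.round(b,4)); print('L',np.linalg.norm(b[1]-b[2]),np.linalg.norm(b[0]-b[3]),'W',np.linalg.norm(b[0]-b[1]))
for i,j in((1,2),(0,3)):
    d=b[j]-b[i]; print('y dir deg',np.degrees(np.arctan2(d[1],d[0])))
m=np.mean(b[:2],0); d=(b[2]-b[1]);d/=np.linalg.norm(d); print('origin',m+d*.121)
rc=[f(p,.010) for p in [(482,60),(493,185)]]; print('rect -y end mid',np.mean(rc,0),np.mean(rc,0)+d*.0425)
print('pivot',f((75,183),.120),'hole',f((685,407),.06))
bk=[f(p,.06) for p in [(622,342),(750,350),(740,472),(615,468)]]; print('block',np.round(bk,4),np.mean(bk,0))
t=[f(p,.072) for p in [(400,350),(527,360),(505,567),(384,545)]]; print('blank',np.round(t,4),np.mean(t,0)); 
for i in range(4): print(np.linalg.norm(t[i]-t[i-1]))
for i,j in((3,0),(2,1)):
    e=t[j]-t[i]; print(np.degrees(np.arctan2(e[1],e[0])))
```

```text
base [[ 0.5763 -0.2271  0.01  ]
 [ 0.51   -0.2314  0.01  ]
 [ 0.4904  0.0057  0.01  ]
 [ 0.5552  0.0087  0.01  ]]
L 0.23790908020154375 0.23673823362517216 W 0.06643013156003341
y dir deg 94.72304101045435
y dir deg 95.12565764750916
origin [ 0.53319474 -0.10864321  0.01      ]
rect -y end mid [ 0.53631022 -0.14513463  0.01      ] [ 0.5328108  -0.10277895  0.01      ]
pivot [ 0.52542412 -0.01210567  0.12      ] hole [ 0.42544499 -0.22660774  0.06      ]
block [[ 0.4515 -0.2018  0.06  ]
 [ 0.4486 -0.2515  0.06  ]
 [ 0.3984 -0.2495  0.06  ]
 [ 0.4    -0.1991  0.06  ]] [ 0.42460966 -0.22546455  0.06      ]
blank [[ 0.4515 -0.1175  0.072 ]
 [ 0.4472 -0.1661  0.072 ]
 [ 0.3616 -0.1547  0.072 ]
 [ 0.3708 -0.1053  0.072 ]] [ 0.40779898 -0.13589743  0.072     ]
0.08168454644551942
0.048742529143862956
0.08631428418510277
0.05028344062377499
-8.627600007740721
-7.561030232052058
```

Call:
move_arm:
  commands:
    - [0,0,0,90,12,-100,110]
    - [0,0,0,90,12,-100,110]
    - [0,0,0,90,12,-100,110]
    - [0,0,0,90,12,-100,110]
    - [0,0,0,90,12,-140,110]
    - [0,0,0,90,12,-140,110]
    - [0,0,0,90,12,-140,110]
  newtons: 40

```text
time: 2.1
eef_pos: [0.5391, -0.1896, 0.1601]
tcp_rot: [0.501, 0.501, -0.5, 0.498]
contact_force: [1.0, 0.6, -0.5]
opening: 0.571
```

Run:
```python
from h import *
s,M=st(); w=eyes.read_camera('wrist'); np.savez('/tmp/w2',**w); save(w['color'],'d_wrist',s=1.5)
hsv=cv2.cvtColor(w['color'],cv2.COLOR_RGB2HSV).astype(int); H,S,V=hsv[...,0],hsv[...,1],hsv[...,2]
red=((H<5)|(H>175))&(S>190)&(V>140)
for s,c,m in comps(red): 
    (cx,cy),rad=cv2.minEnclosingCircle(np.argwhere(m)[:,::-1].astype(np.float32))
    print('red',s,(round(cx,1),round(cy,1),round(rad,1)),onz(w,cx,cy,.144,True).round(4))
```

```text
t 2.10 tcp [ 0.5391 -0.1896  0.1601] ax [-0.002  0.003 -1.   ] jaw deg -90.1 open 0.571 q [-0.52  0.13  1.89  0.    1.12  1.06] F [ 1.   0.6 -0.5]
red [ 239  221   41   37 1169] (258.9, 239.1, 20.3) [ 0.5418 -0.188   0.144 ]
```

View pics/d_wrist.png

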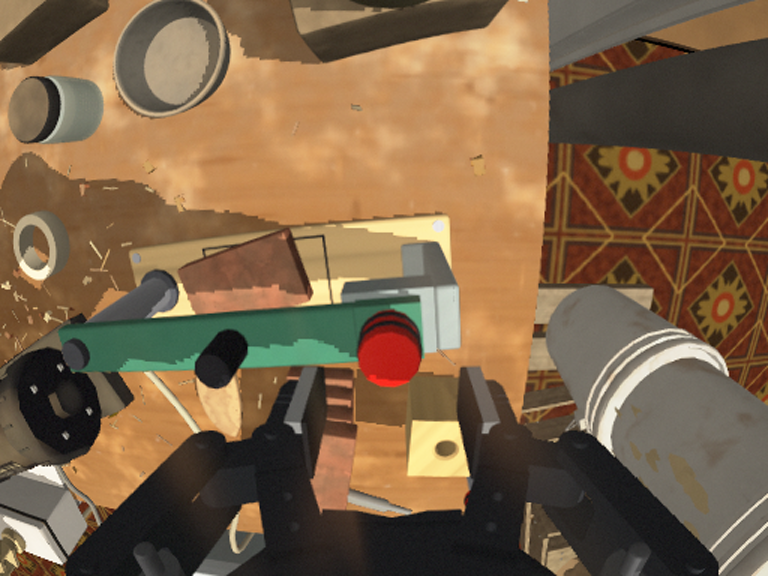

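Call:
move_arm:
  commands:
    - [0,0,0,1.5,1.5,-40,110]
    - [0,0,0,1.5,1.5,-40,110]
    - [0,0,0,1.5,1.5,-40,255]
    - [0,0,0,1.5,1.5,-40,255]
    - [0,0,0,1.5,1.5,-40,255]
    - [0,0,0,1.5,1.5,-40,255]
    - [0,0,0,1.5,1.5,-40,255]
  newtons: 40

```text
time: 2.85
eef_pos: [0.5429, -0.1893, 0.1241]
tcp_rot: [0.501, 0.498, -0.5, 0.501]
contact_force: [-0.5, 1.0, 6.7]
opening: 0.286
```

Run:
```python
from h import *
s,M=st(); w=eyes.read_camera('wrist'); save(w['color'],'e_wrist',(130,130,400,384),2.3)
```

```text
t 2.85 tcp [ 0.5429 -0.1893  0.1241] ax [ 0.004 -0.001 -1.   ] jaw deg -90.1 open 0.286 q [-0.51  0.18  1.91  0.    1.05  1.06] F [-0.5  1.   6.7]
```

View pics/e_wrist.png

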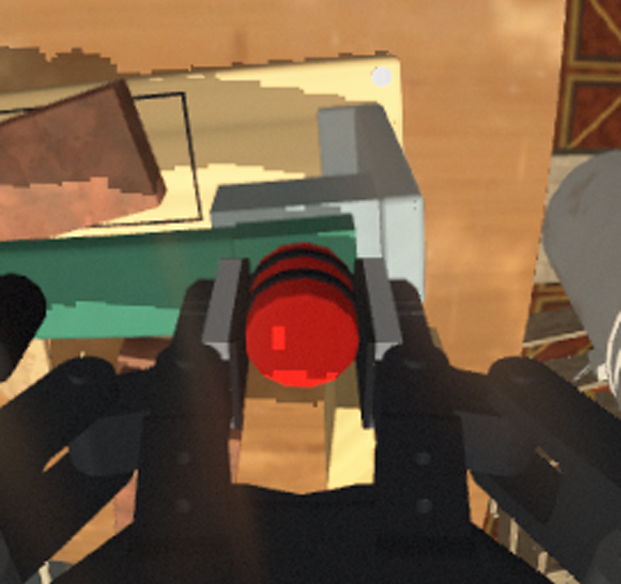

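Call:
move_arm:
  commands:
    - [0,0,0,0,0,5,255]
    - [0,0,0,0,0,15,255]
    - [0,0,0,0,0,30,255]
    - [0,0,0,0,0,50,255]
    - [0,0,0,0,0,70,255]
    - [0,0,0,0,0,85,255]
    - [0,0,0,0,0,85,255]

```text
time: 3.6
eef_pos: [0.5444, -0.19, 0.2129]
tcp_rot: [0.502, 0.496, -0.499, 0.503]
contact_force: [0.7, -0.7, -0.6]
opening: 0.291
```

Run:
```python
from h import *
s,M=st(); w=eyes.read_camera('wrist'); save(w['color'],'f_wrist',(130,130,400,384),2.3); np.savez('/tmp/w3',**w)
c=eyes.read_camera('scene'); save(c['color'],'f_scene',(190,130,400,340),3); np.savez('/tmp/s3',**c)
```

```text
t 3.60 tcp [ 0.5444 -0.19    0.2129] ax [ 0.01  -0.004 -1.   ] jaw deg -90.1 open 0.291 q [-0.51  0.08  1.85  0.    1.2   1.06] F [ 0.7 -0.7 -0.6]
```

View pics/f_wrist.png

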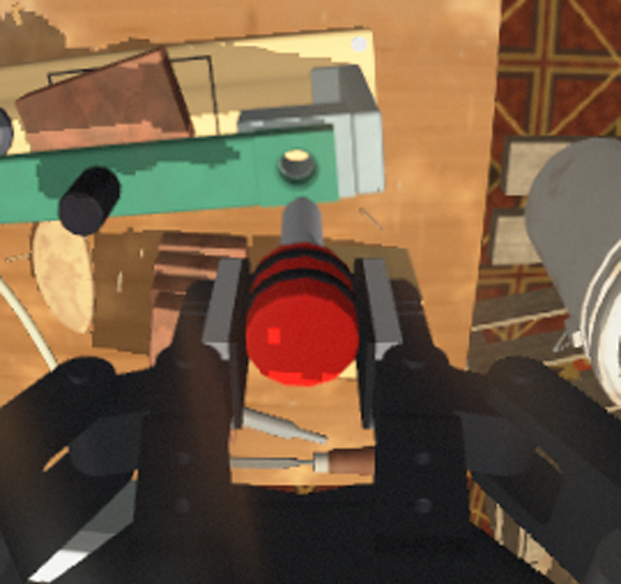

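View pics/f_scene.png

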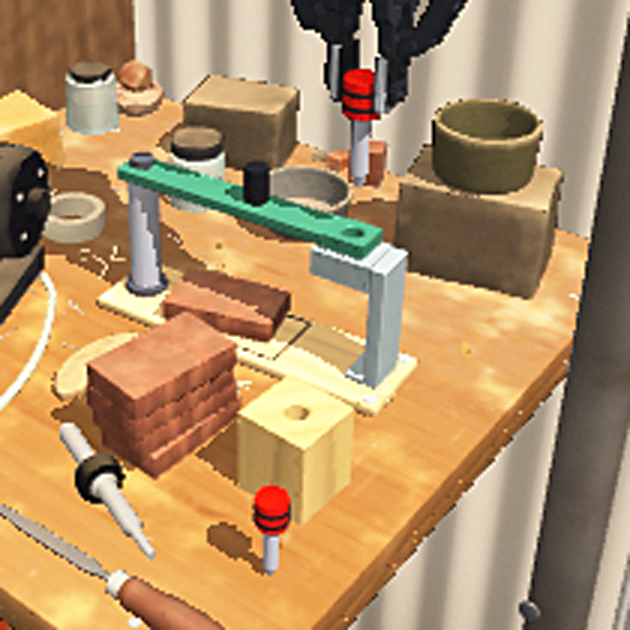

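Run:
```python
from h import *
w=dict(np.load('/tmp/w3.npz')); f=lambda p,z: onz(w,130+p[0]/2.3-.28,130+p[1]/2.3-.28,z,True)
print('eye',w['eye'])
print('headtop', f((302,333),.2328)); print('nose',f((302,203),.155))
print('barhole',f((297,164),.118))
# block hole in wrist? 
c=eyes.read_camera('top'); np.savez('/tmp/t3',**c); save(c['color'],'g_top',(260,150,350,280),6)
s=dict(np.load('/tmp/s3.npz')); g=lambda p,z: onz(s,190+p[0]/3-.33,130+p[1]/3-.33,z)
print('scene: block hole',g((297,412),.06),'bar hole',g((352,232),.118),'nose',g((360,184),.155))
```

```text
eye [ 0.62794237 -0.18908365  0.35524553]
headtop [ 0.54603158 -0.18956224  0.2328    ]
nose [ 0.54340242 -0.18987819  0.155     ]
barhole [ 0.54336871 -0.18818787  0.118     ]
scene: block hole [ 0.42071654 -0.22787618  0.06      ] bar hole [ 0.53581977 -0.18950207  0.118     ] nose [ 0.5368216  -0.19278845  0.155     ]
```

View pics/g_top.png

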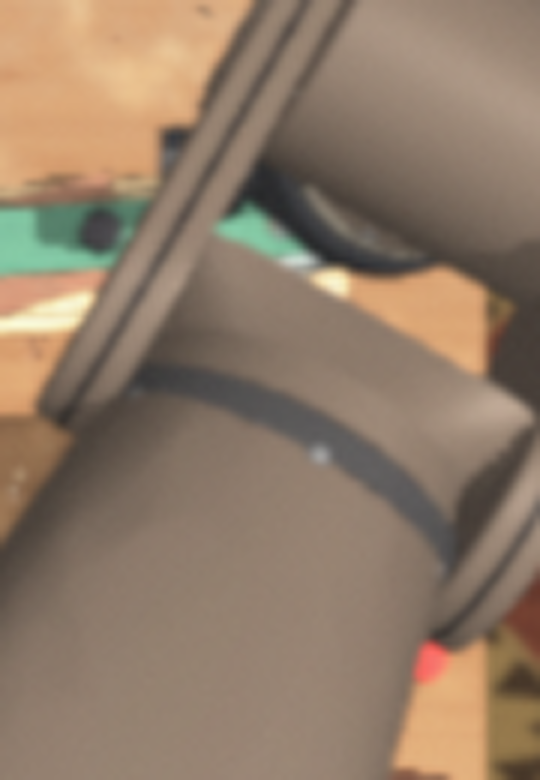

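Call:
move_arm:
  commands:
    - [0.004,0.01,0,-60,-19,0,255]
    - [0.004,0.01,0,-116,-38,0,255]
    - [0.004,0.01,0,-116,-38,-20,255]
    - [0.004,0.01,0,-116,-38,-50,255]
    - [0.004,0.01,0,-116,-38,-76,255]
    - [0.004,0.01,0,-116,-38,-76,255]
    - [0.004,0.01,0,-116,-38,-76,255]
    - [0.004,0.01,0,-116,-38,-76,255]

```text
time: 4.55
eef_pos: [0.4272, -0.2275, 0.1335]
tcp_rot: [0.5, 0.502, -0.501, 0.498]
contact_force: [-0.1, 0.6, -0.8]
opening: 0.287
```

Run:
```python
from h import *
s,M=st(); w=eyes.read_camera('wrist'); save(w['color'],'h_wrist',(130,130,400,384),2.3); np.savez('/tmp/w4',**w)
c=eyes.read_camera('scene'); save(c['color'],'h_scene',(230,180,350,330),5); np.savez('/tmp/s4',**c)
```

```text
t 4.55 tcp [ 0.4272 -0.2275  0.1335] ax [-0.005  0.002 -1.   ] jaw deg -90.1 open 0.287 q [-0.7  -0.03  2.12 -0.    1.06  0.87] F [-0.1  0.6 -0.8]
```

View pics/h_wrist.png

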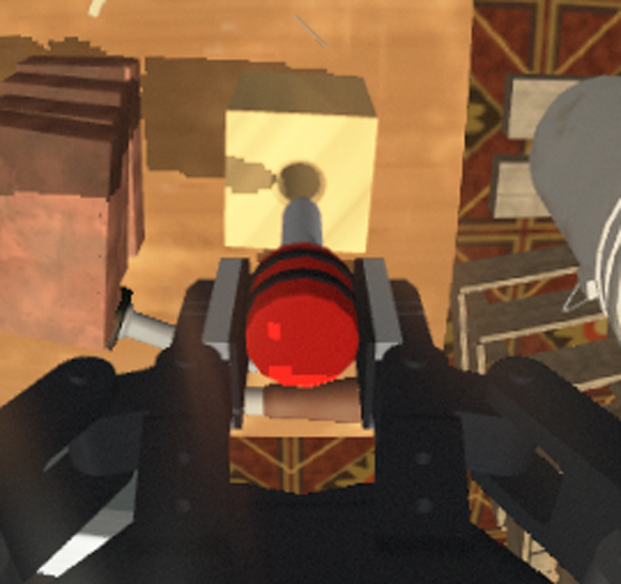

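View pics/h_scene.png

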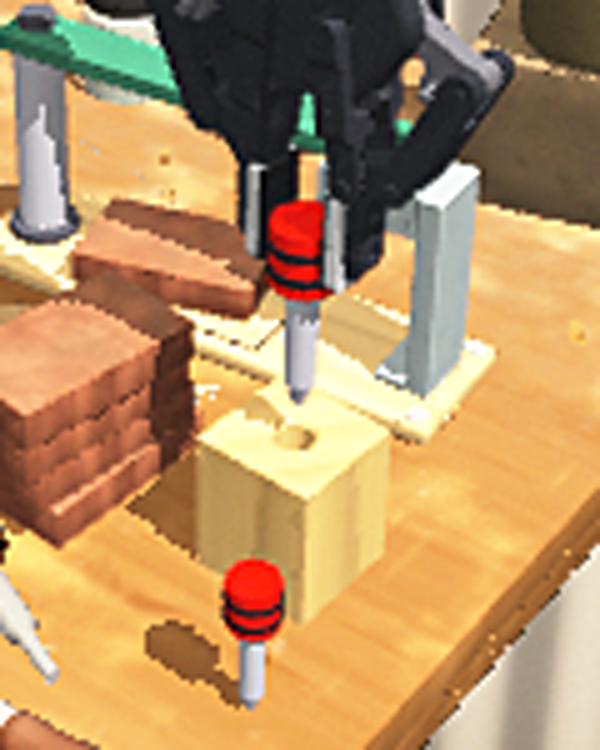

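```bash
cat >> h.py <<'E'
def cr(c,off,k,p,z,fish=False): return onz(c,off[0]+p[0]/k+.5/k-.5,off[1]+p[1]/k+.5/k-.5,z,fish)
E
python3 - <<'E'
from h import *
s=dict(np.load('/tmp/s4.npz'));w=dict(np.load('/tmp/w4.npz'))
for z in(.0735,.0755,.0775): print('scene d',(cr(s,(230,180),5,(296,437),.06)-cr(s,(230,180),5,(301,404),z)).round(4), 'wrist d',(cr(w,(130,130),2.3,(299,182),.06,True)-cr(w,(130,130),2.3,(302,203),z,True)).round(4))
E
```

```text
scene d [-0.0025 -0.     -0.0135] wrist d [ 0.0018  0.001  -0.0135]
scene d [-0.0004  0.0014 -0.0155] wrist d [ 0.0009  0.0011 -0.0155]
scene d [ 0.0017  0.0028 -0.0175] wrist d [ 0.0001  0.0011 -0.0175]
```

Call:
move_arm:
  commands:
    - [0,-0.004,0,0.5,1,-10,255]
    - [0,-0.004,0,0.5,1,-20,255]
    - [0,-0.004,0,0.5,1,-32,255]
    - [0,-0.004,0,0.5,1,-45,255]
    - [0,-0.004,0,0.5,1,-58,255]
    - [0,-0.004,0,0.5,1,-65,255]
    - [0,-0.004,0,0.5,1,-65,255]

```text
time: 5.35
eef_pos: [0.4273, -0.2262, 0.0675]
tcp_rot: [0.501, 0.501, -0.5, 0.498]
contact_force: [-0.2, -0.5, -0.3]
opening: 0.288
```

Run:
```python
from h import *
s,M=st(); 
c=eyes.read_camera('scene'); save(c['color'],'i_scene',(230,180,350,330),5); np.savez('/tmp/s4',**c)
```

```text
t 5.35 tcp [ 0.4273 -0.2262  0.0675] ax [-0.003  0.003 -1.   ] jaw deg -90.1 open 0.288 q [-0.7   0.07  2.15  0.    0.92  0.87] F [-0.2 -0.5 -0.3]
```

View pics/i_scene.png

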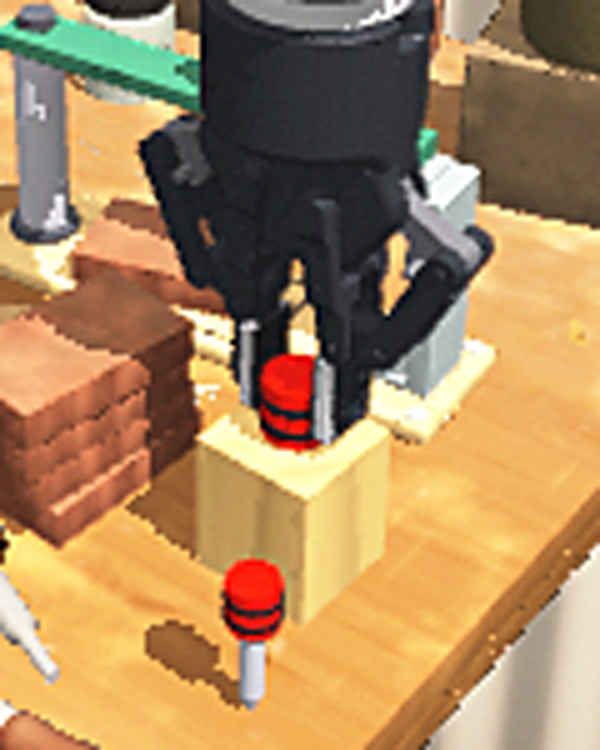

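Call:
move_arm:
  commands:
    - [0,0,0,0,0,0,110]
    - [0,0,0,0,0,0,110]
    - [0,0,0,0,0,0,110]
    - [0,0,0,0,0,30,110]
    - [0,0,0,0,0,75,110]
    - [0,0,0,0,0,120,90]
    - [0,0,0,50,50,125,90]
    - [0,0,0,107,113,125,90]
    - [0,0,0,107,113,125,90]
    - [0,0,0,107,113,125,90]
    - [0,0,0,107,113,125,90]

```text
time: 6.5
eef_pos: [0.5353, -0.1124, 0.1934]
tcp_rot: [0.5, 0.501, -0.499, 0.499]
contact_force: [-0.4, 0.7, 0.2]
opening: 0.647
```

Run:
```python
from h import *
s,M=st(); w=eyes.read_camera('wrist'); save(w['color'],'j_wrist',s=1.5); np.savez('/tmp/w5',**w)
c=eyes.read_camera('scene'); save(c['color'],'j_scene',(190,130,400,340),3); np.savez('/tmp/s5',**c)
```

```text
t 6.50 tcp [ 0.5353 -0.1124  0.1934] ax [-0.002  0.002 -1.   ] jaw deg -89.9 open 0.647 q [-0.39  0.04  1.93  0.    1.18  1.18] F [-0.4  0.7  0.2]
```

View pics/j_wrist.png

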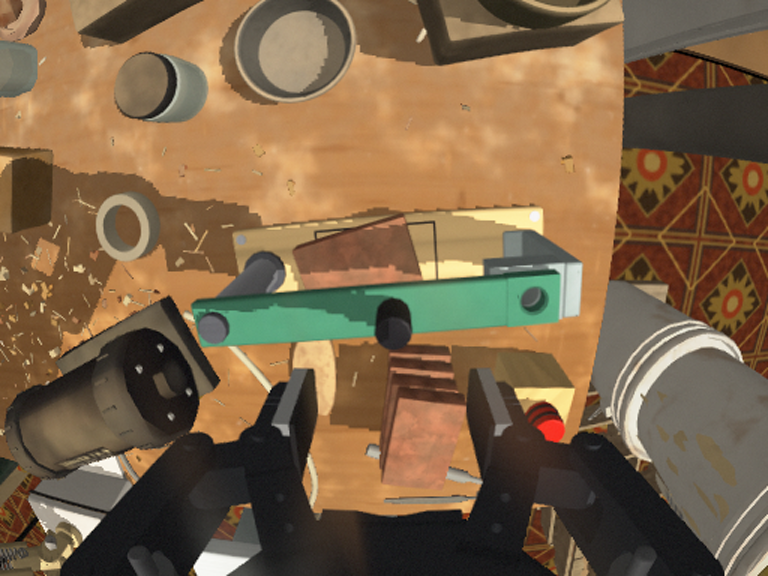

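View pics/j_scene.png

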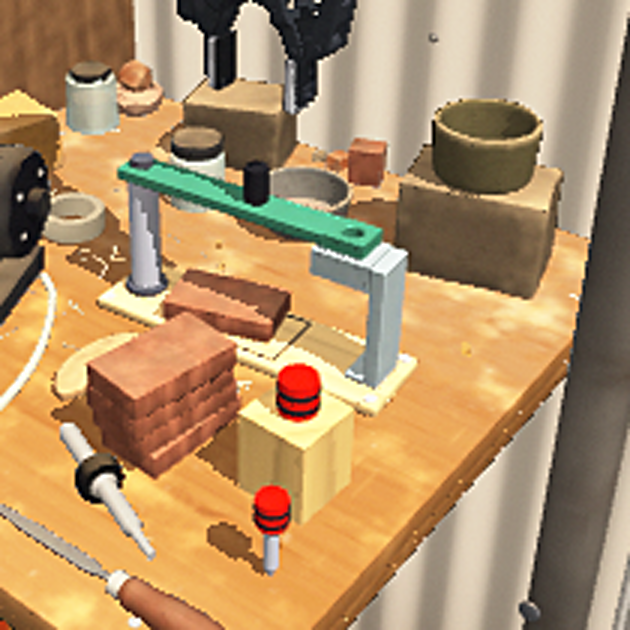

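Run:
```python
from h import *
w=dict(np.load('/tmp/w5.npz'));s=dict(np.load('/tmp/s5.npz'))
print('knob',cr(w,(0,0),1.5,(393,333),.146,True),'pivot',cr(w,(0,0),1.5,(213,326),.12,True),'barhole',cr(w,(0,0),1.5,(533,297),.118,True))
print('scene knob',cr(s,(190,130),3,(257,168),.146),'hole',cr(s,(190,130),3,(354,232),.118),'pivot',cr(s,(190,130),3,(144,160),.12))
```

```text
knob [ 0.53523265 -0.1124551   0.146     ] pivot [ 0.52609931 -0.01247424  0.12      ] barhole [ 0.54319597 -0.18720698  0.118     ]
scene knob [ 0.52735115 -0.11670708  0.146     ] hole [ 0.53664456 -0.19053031  0.118     ] pivot [ 0.52559293 -0.01352725  0.12      ]
```

Call:
move_arm:
  commands:
    - [0,0,0,0,0,-40,120]
    - [0,0,0,0,0,-69,150]
    - [0,0,0,0,0,-69,255]
    - [0,0,0,0,0,-69,255]
    - [0,0,0,0,0,-69,255]
    - [0,0,0,0,0,-69,255]
    - [0,0,0,0,0,-69,255]

```text
time: 7.3
eef_pos: [0.5314, -0.1127, 0.1211]
tcp_rot: [0.499, 0.503, -0.501, 0.496]
contact_force: [-1.6, 3.3, -21.3]
opening: 0.193
```

Run:
```python
from h import *
s,M=st()
p=np.array([.526,-.0125]); k=s['eef_pos'][:2]-p; print(k,np.hypot(*k),np.degrees(np.arctan2(k[1],k[0])))
for a in np.arange(8,88,8):
    r=R.from_euler('z',-a,degrees=True).as_matrix()[:2,:2]@k-k; print(a,round(np.radians(-a),3),(r*1000).round(0))
```

```text
t 7.30 tcp [ 0.5314 -0.1127  0.1211] ax [-0.009  0.005 -1.   ] jaw deg -90.1 open 0.193 q [-0.4   0.12  1.98  0.    1.05  1.17] F [ -1.6   3.3 -21.3]
[ 0.00538118 -0.10021523] 0.10035959931657615 -86.9263819123302
8 -0.14 [-14.   0.]
16 -0.279 [-28.   2.]
24 -0.419 [-41.   6.]
32 -0.559 [-54.  12.]
40 -0.698 [-66.  20.]
48 -0.838 [-76.  29.]
56 -0.977 [-85.  40.]
64 -1.117 [-93.  51.]
72 -1.257 [-99.  64.]
80 -1.396 [-103.   78.]
```

Call:
move_arm:
  commands:
    - [0,0,-0.14,-14,0,0,255]
    - [0,0,-0.279,-28,2,0,255]
    - [0,0,-0.419,-41,6,0,255]
    - [0,0,-0.559,-54,12,0,255]
    - [0,0,-0.698,-66,20,0,255]
    - [0,0,-0.838,-76,29,0,255]
    - [0,0,-0.977,-85,40,0,255]
    - [0,0,-1.117,-93,51,0,255]
    - [0,0,-1.257,-99,64,0,255]
    - [0,0,-1.396,-103,78,0,255]
    - [0,0,-1.48,-104,86,0,255]
    - [0,0,-1.48,-104,86,0,255]

```text
time: 8.5
eef_pos: [0.427, -0.0267, 0.1211]
tcp_rot: [0.708, 0.035, -0.704, 0.029]
contact_force: [0.2, -0.8, -18.6]
opening: 0.192
```

Run:
```python
from h import *
s,M=st()
c=eyes.read_camera('scene'); save(c['color'],'k_scene',(150,110,400,340),2.6)
```

```text
t 8.50 tcp [ 0.427  -0.0267  0.1211] ax [ 0.005  0.008 -1.   ] jaw deg -174.8 open 0.192 q [-0.31 -0.16  2.26  0.01  1.04  2.74] F [  0.2  -0.8 -18.6]
```

View pics/k_scene.png

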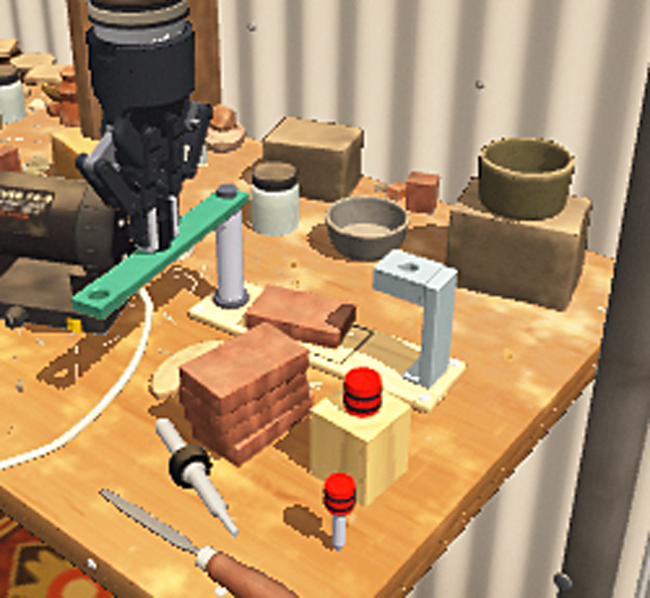

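Call:
move_arm:
  commands:
    - [0,0,0,0,0,0,150]
    - [0,0,0,0,0,0,130]
    - [0,0,0,0,0,40,130]
    - [0,0,0,0,0,90,110]
    - [0,0,0.15,0,0,130,0]
    - [0,0,0.3,20,-30,180,0]
    - [0,0,0.45,40,-60,180,0]
    - [0,0,0.6,60,-90,180,0]
    - [0,0,0.75,80,-100,180,0]
    - [0,0,0.9,100,-100,180,0]
    - [0,0,1.05,100,-100,180,0]
    - [0,0,1.2,100,-100,180,0]

```text
time: 9.75
eef_pos: [0.5294, -0.1286, 0.3052]
tcp_rot: [0.564, 0.428, -0.562, 0.427]
contact_force: [-0.2, -0.7, 0.2]
opening: 0.998
```

Call:
move_arm:
  commands:
    - [0,0,0.15,0,0,0,0]
    - [0,0,0.3,0,0,0,0]
    - [0,0,0.45,0,0,0,0]
    - [0,0,0.6,0,0,0,0]
    - [0,0,0.75,0,0,0,0]
    - [0,0,0.9,0,0,0,0]
    - [0,0,1.05,0,0,0,0]
    - [0,0,1.2,0,0,0,0]
    - [0,0,1.35,0,0,0,0]
    - [0,0,1.5,0,0,0,0]
    - [0,0,1.65,0,0,0,0]
    - [0,0,1.8,0,0,0,0]

```text
time: 10.95
eef_pos: [0.5312, -0.1301, 0.3098]
tcp_rot: [0.014, 0.706, -0.017, 0.708]
contact_force: [0.5, -0.3, -0.3]
opening: 1.001
```

Run:
```python
from h import *
s,M=st(); w=eyes.read_camera('wrist'); save(w['color'],'l_wrist',s=1.5); np.savez('/tmp/w6',**w)
```

```text
t 10.95 tcp [ 0.5312 -0.1301  0.3098] ax [ 0.004 -0.004 -1.   ] jaw deg -2.5 open 1.001 q [-0.42 -0.05  1.8  -0.    1.38 -0.38] F [ 0.5 -0.3 -0.3]
```

View pics/l_wrist.png

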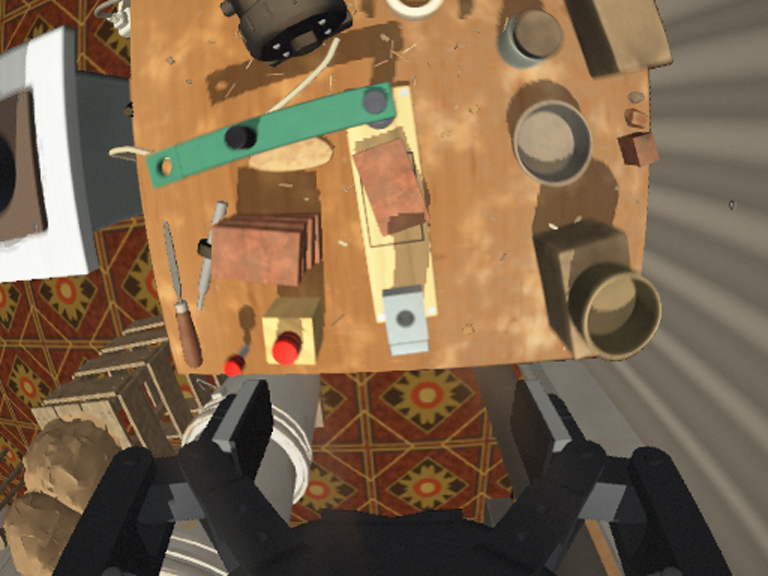

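Run:
```python
from h import *
w=dict(np.load('/tmp/w6.npz')); save(w['color'],'l1',(220,45,310,245),4)
save(w['color'],'l2',(90,40,230,255),4)
```

```text
(no output)
```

View pics/l1.png

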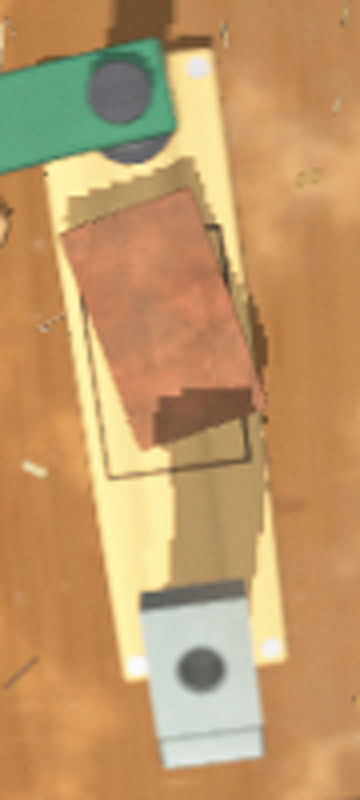

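View pics/l2.png

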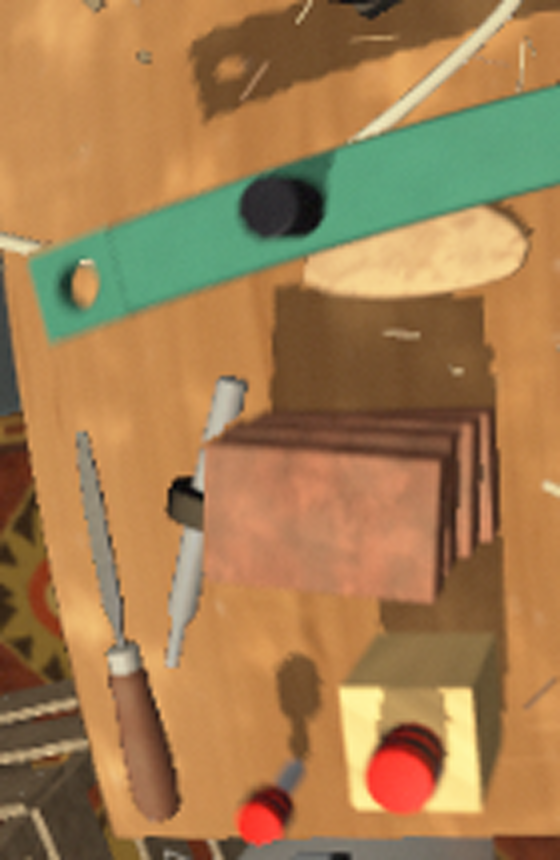

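Run:
```python
from h import *
w=dict(np.load('/tmp/w6.npz'))
f=lambda p,z:cr(w,(220,45),4,p,z,True); g=lambda p,z:cr(w,(90,40),4,p,z,True)
def quad(t,n):
    t=np.array(t); print(n,'centre',t.mean(0).round(4),'sides',[round(np.linalg.norm(t[i]-t[(i+1)%4]),4) for i in range(4)],
     'angs',[round(np.degrees(np.arctan2(*(t[(i+1)%4]-t[i])[[1,0]])),1) for i in range(4)])
quad([f(p,.028) for p in[(62,236),(190,188),(264,406),(147,450)]],'b5')
quad([g(p,.072) for p in[(205,446),(442,460),(434,603),(203,580)]],'heap')
a=f((110,478),.01);b=f((249,458),.01);c=f((217,226),.01);print('rect',a,b,c,'centre',(a+c)/2,np.linalg.norm(a-b),np.linalg.norm(b-c),'yaw',np.degrees(np.arctan2(*(c-b)[[1,0]])))
d=f((285,660),.01);e=f((126,682),.01);t=f((210,48),.01);print('base',d,e,t,np.linalg.norm(d-t),'yaw',np.degrees(np.arctan2(*(t-d)[[1,0]])),'centre',(e+t)/2)
print('lughole',f((201,668),.106),'pivot',f((119,92),.12),'pin',g((402,770),.086))
```

```text
b5 centre [ 0.5345 -0.086   0.028 ] sides [np.float64(0.0479), np.float64(0.0826), np.float64(0.0452), np.float64(0.0832)] angs [np.float64(18.1), np.float64(-73.4), np.float64(-161.2), np.float64(108.4)]
heap centre [ 0.4071 -0.135   0.072 ] sides [np.float64(0.084), np.float64(0.0498), np.float64(0.0848), np.float64(0.0482)] angs [np.float64(-7.4), np.float64(-99.0), np.float64(171.5), np.float64(80.1)]
rect [ 0.51064209 -0.14681969  0.01      ] [ 0.56370574 -0.14125438  0.01      ] [ 0.55455659 -0.0532671   0.01      ] centre [ 0.53259934 -0.10004339  0.01      ] 0.053354688014601914 0.08846168347292141 yaw 95.93643166783588
base [ 0.57649211 -0.22436852  0.01      ] [ 0.51227711 -0.23104897  0.01      ] [0.5546348  0.01315101 0.01      ] 0.23852310007571126 yaw 95.25773458795531 centre [ 0.53345595 -0.10894898  0.01      ]
lughole [ 0.5408607  -0.18663786  0.106     ] pivot [ 0.52443187 -0.01250584  0.12      ] pin [ 0.4295052  -0.22138512  0.086     ]
```

Call:
move_arm:
  commands:
    - [0,0,-0.15,0,0,0,50]
    - [0,0,-0.3,0,10,0,50]
    - [0,0,-0.45,3,44,0,50]
    - [0,0,-0.6,3,44,0,50]
    - [0,0,-0.75,3,44,0,50]
    - [0,0,-0.9,3,44,0,50]
    - [0,0,-1.05,3,44,0,50]
    - [0,0,-1.2,3,44,0,50]
    - [0,0,-1.35,3,44,0,50]
    - [0,0,-1.5,3,44,0,50]
    - [0,0,-1.6,3,44,0,50]

```text
time: 12.1
eef_pos: [0.5357, -0.087, 0.3133]
tcp_rot: [-0.518, -0.478, 0.52, -0.483]
contact_force: [-0.4, 0.8, 0.4]
opening: 0.804
```

Call:
move_arm:
  commands:
    - [0,0,-0.15,0,0,-20,50]
    - [0,0,-0.3,0,0,-60,50]
    - [0,0,-0.45,0,0,-100,50]
    - [0,0,-0.6,0,0,-140,50]
    - [0,0,-0.75,0,0,-180,50]
    - [0,0,-0.9,0,0,-180,50]
    - [0,0,-1.05,0,0,-180,50]
    - [0,0,-1.19,0,0,-180,50]
    - [0,0,-1.19,0,0,-180,50]

```text
time: 13.0
eef_pos: [0.5382, -0.0883, 0.1363]
tcp_rot: [-0.699, -0.104, 0.699, -0.109]
contact_force: [0.0, -0.3, 0.2]
opening: 0.806
```

Run:
```python
from h import *
s,M=st(); w=eyes.read_camera('wrist'); save(w['color'],'m_wrist',s=1.5); np.savez('/tmp/w6',**w)
```

```text
t 13.00 tcp [ 0.5382 -0.0883  0.1363] ax [ 0.001 -0.007 -1.   ] jaw deg -162.7 open 0.806 q [-0.35  0.1   1.98 -0.01  1.06  2.5 ] F [ 0.  -0.3  0.2]
```

View pics/m_wrist.png

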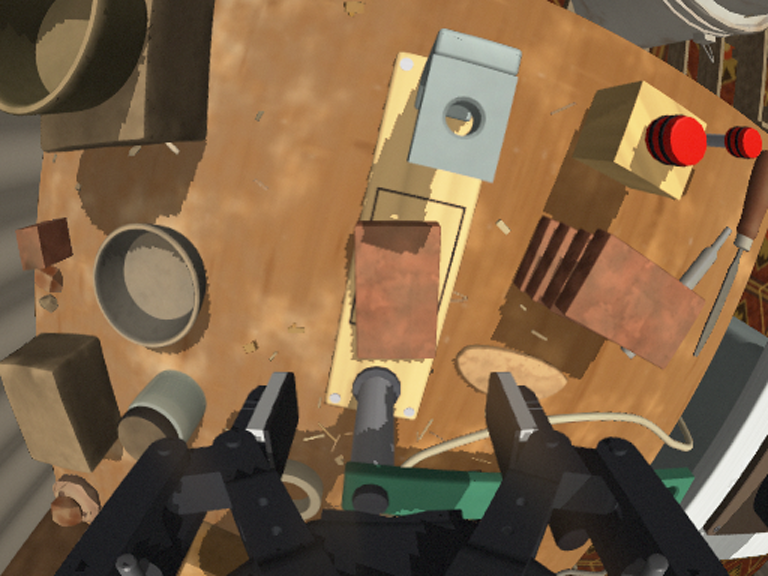

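Call:
move_arm:
  commands:
    - [0.006,0,0,-3.5,2,-40,50]
    - [0.006,0,0,-3.5,2,-80,50]
    - [0.006,0,0,-3.5,2,-100,50]
    - [0.006,0,0,-3.5,2,-100,50]
    - [0.006,0,0,-3.5,2,-100,50]

```text
time: 13.55
eef_pos: [0.5356, -0.0866, 0.0372]
tcp_rot: [0.7, 0.107, -0.698, 0.109]
contact_force: [0.2, -0.0, 0.1]
opening: 0.805
```

Call:
move_arm:
  commands:
    - [0,0,0,-1,1,-27,50]
    - [0,0,0,-1,1,-27,50]
    - [0,0,0,-1,1,-27,100]
    - [0,0,0,-1,1,-27,200]
    - [0,0,0,-1,1,-27,200]
    - [0,0,0,-1,1,-27,200]
    - [0,0,0,-1,1,-27,200]
  newtons: 40

```text
time: 14.25
eef_pos: [0.5363, -0.0862, 0.0124]
tcp_rot: [0.701, 0.107, -0.697, 0.109]
contact_force: [0.1, 0.1, 6.7]
opening: 0.575
```

Run:
```python
from h import *
s,M=st(); w=eyes.read_camera('wrist'); save(w['color'],'n_wrist',s=1.5); np.savez('/tmp/w7',**w)
```

```text
t 14.25 tcp [ 0.5363 -0.0862  0.0124] ax [ 0.006 -0.003 -1.   ] jaw deg -162.4 open 0.575 q [-0.35  0.29  2.03 -0.    0.82  2.49] F [0.1 0.1 6.7]
```

View pics/n_wrist.png

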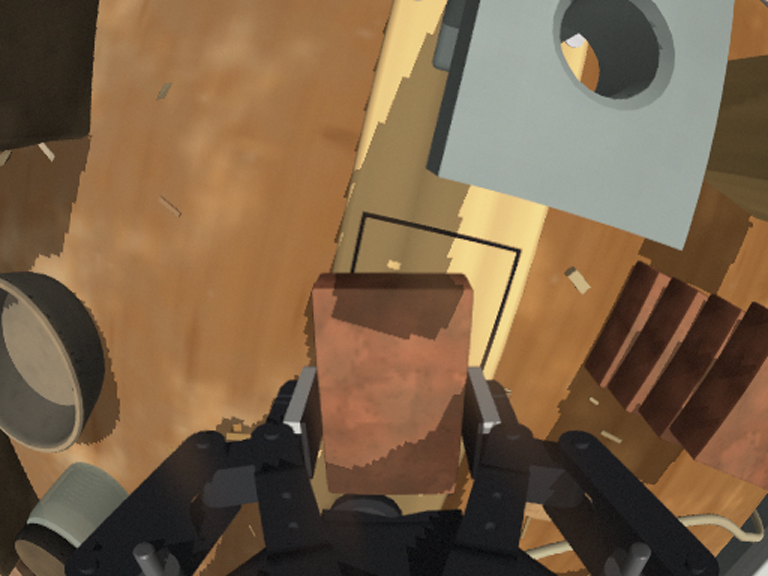

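```bash
cat >> h.py <<'E'
def quad(t,n):
    t=np.array(t); print(n,'centre',t.mean(0).round(4),'sides',[round(float(np.linalg.norm(t[i]-t[(i+1)%4])),4) for i in range(4)],
     'angs',[round(float(np.degrees(np.arctan2(*(t[(i+1)%4]-t[i])[[1,0]]))),1) for i in range(4)])
E
python3 - <<'E'
from h import *
w=dict(np.load('/tmp/w7.npz'))
f=lambda p,z:cr(w,(0,0),1.5,p,z,True)
quad([f(p,.028) for p in[(313,289),(473,289),(455,491),(330,494)]],'b5')
a,b=f((365,213),.01),f((520,250),.01); print(a,b,(a+b)/2,np.linalg.norm(a-b),np.degrees(np.arctan2(*(a-b)[[1,0]])))
y=np.radians(95.2);print((a+b)/2+.0435*np.array([np.cos(y),np.sin(y),0]))
E
```

```text
b5 centre [ 0.5361 -0.087   0.028 ] sides [0.0482, 0.0819, 0.0484, 0.0837] angs [-162.3, 107.6, 19.8, -72.5]
[ 0.56339284 -0.14284531  0.01      ] [ 0.50981693 -0.14732718  0.01      ] [ 0.53660489 -0.14508624  0.01      ] 0.05376304470281125 4.781918619752079
[ 0.53266237 -0.10176527  0.01      ]
```

Call:
move_arm:
  commands:
    - [0,0,0,0,0,8,200]
    - [0,0,-0.1,-1.5,-6,8,200]
    - [0,0,-0.216,-3.3,-13.5,8,200]
    - [0,0,-0.216,-3.3,-13.5,8,200]
    - [0,0,-0.216,-3.3,-13.5,8,200]

```text
time: 14.8
eef_pos: [0.5328, -0.0996, 0.0205]
tcp_rot: [0.708, 0.031, -0.705, 0.034]
contact_force: [0.9, 0.0, -0.7]
opening: 0.575
```

Run:
```python
from h import *
s,M=st(); w=eyes.read_camera('wrist'); save(w['color'],'o_wrist',s=1.5); np.savez('/tmp/w8',**w)
```

```text
t 14.80 tcp [ 0.5328 -0.0996  0.0205] ax [ 0.005 -0.004 -1.   ] jaw deg -174.7 open 0.575 q [-0.37  0.27  2.03 -0.    0.83  2.68] F [ 0.9  0.  -0.7]
```

View pics/o_wrist.png

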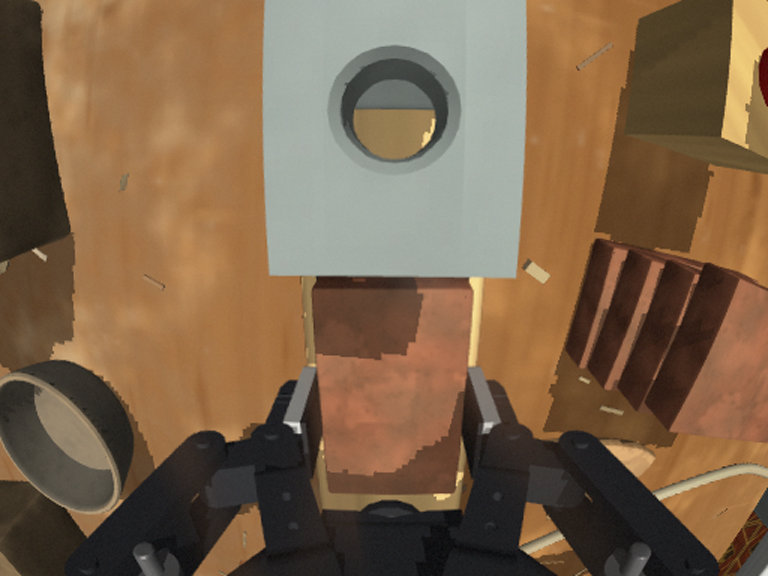

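Call:
move_arm:
  commands:
    - [0,0,0,0,0,-4,200]
    - [0,0,0,0,0,-8,200]
    - [0,0,0,0,0,-8,200]
    - [0,0,0,0,0,-8,60]
    - [0,0,0,0,0,-8,60]
    - [0,0,0,0,0,-6,60]
    - [0,0,0,0,0,30,60]
    - [0,0,0,0,0,80,50]
    - [0,0,0,0,0,130,50]
    - [0,0,0,0,0,150,50]
    - [0,0,0,0,0,150,50]

```text
time: 15.95
eef_pos: [0.5355, -0.1005, 0.1755]
tcp_rot: [0.711, 0.03, -0.702, 0.036]
contact_force: [0.3, -0.6, 0.6]
opening: 0.805
```

Run:
```python
from h import *
s,M=st(); w=eyes.read_camera('wrist'); save(w['color'],'p_wrist',s=1.5); np.savez('/tmp/w9',**w)
save(w['color'],'p1',(220,60,330,280),3.5);save(w['color'],'p2',(330,60,512,280),3.5)
```

```text
t 15.95 tcp [ 0.5355 -0.1005  0.1755] ax [ 0.014 -0.007 -1.   ] jaw deg -174.7 open 0.805 q [-0.37  0.05  1.96 -0.    1.12  2.68] F [ 0.3 -0.6  0.6]
```

View pics/p1.png

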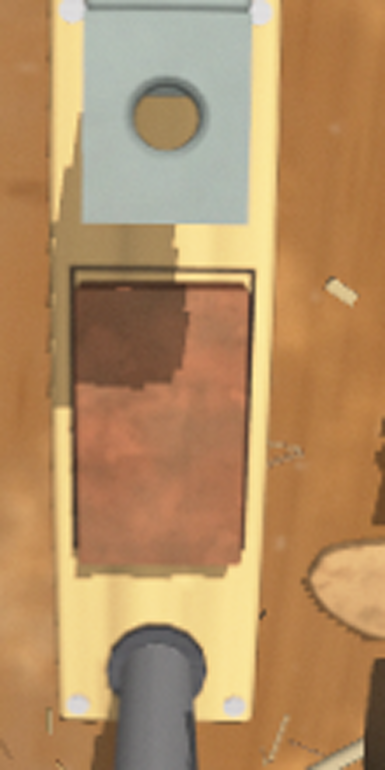

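View pics/p2.png

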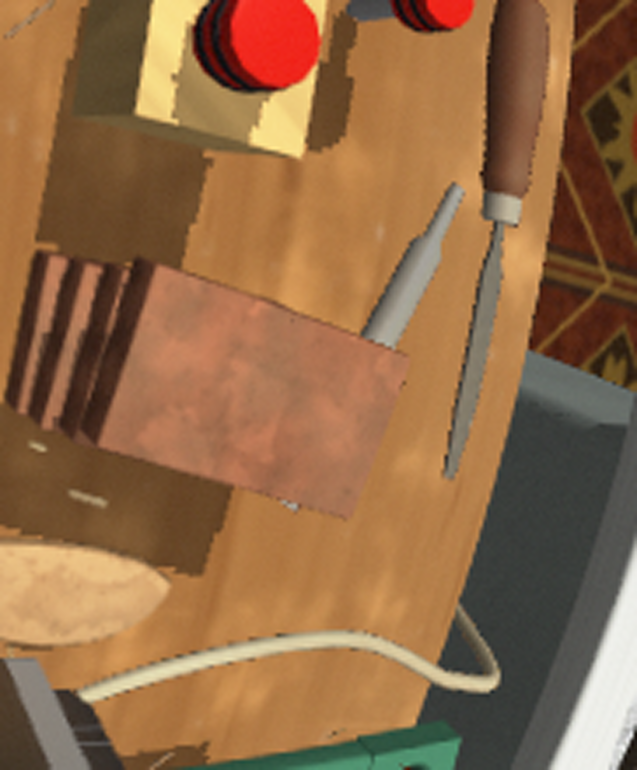

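Run:
```python
from h import *
w=dict(np.load('/tmp/w9.npz'))
f=lambda p,z:cr(w,(220,60),3.5,p,z,True);g=lambda p,z:cr(w,(330,60),3.5,p,z,True)
quad([f(p,.028) for p in[(75,288),(248,288),(243,565),(77,567)]],'b5')
a,b=f((70,268),.01),f((253,270),.01); print(a,b,(a+b)/2,np.linalg.norm(a-b),np.degrees(np.arctan2(*(a-b)[[1,0]])))
y=np.radians(95.2);print((a+b)/2+.0435*np.array([np.cos(y),np.sin(y),0]))
print('lug hole',f((165,114),.106))
quad([g(p,.072) for p in[(148,260),(408,357),(348,520),(96,444)]],'b4')
```

```text
b5 centre [ 0.5323 -0.0994  0.028 ] sides [0.0485, 0.0842, 0.0505, 0.0849] angs [-174.4, 96.0, 6.4, -85.3]
[ 0.56360298 -0.14230724  0.01      ] [ 0.5094677  -0.14702805  0.01      ] [ 0.53653534 -0.14466765  0.01      ] 0.054340724788285506 4.983809265522905
[ 0.53259282 -0.10134667  0.01      ]
lug hole [ 0.54040746 -0.18827812  0.106     ]
b4 centre [ 0.408  -0.1349  0.072 ] sides [0.0849, 0.049, 0.0832, 0.0486] angs [170.9, 81.5, -9.5, -96.4]
```

Call:
move_arm:
  commands:
    - [0,0,0.15,-40,-10,0,50]
    - [0,0,0.3,-80,-20,0,50]
    - [0,0,0.45,-120,-34,0,50]
    - [0,0,0.6,-128,-34,0,50]
    - [0,0,0.75,-128,-34,0,50]
    - [0,0,0.9,-128,-34,0,50]
    - [0,0,1.05,-128,-34,0,50]
    - [0,0,1.2,-128,-34,-20,50]
    - [0,0,1.333,-128,-34,-50,50]
    - [0,0,1.333,-128,-34,-50,50]
    - [0,0,1.333,-128,-34,-50,50]

```text
time: 17.1
eef_pos: [0.4045, -0.1331, 0.1206]
tcp_rot: [0.539, 0.464, -0.532, 0.46]
contact_force: [-0.0, 0.4, -0.2]
opening: 0.801
```

Run:
```python
from h import *
s,M=st(); w=eyes.read_camera('wrist'); save(w['color'],'q_wrist',s=1.5); np.savez('/tmp/w10',**w)
```

```text
t 17.10 tcp [ 0.4045 -0.1331  0.1206] ax [ 0.003  0.01  -1.   ] jaw deg -98.5 open 0.801 q [-0.56 -0.16  2.26  0.01  1.04  1.15] F [-0.   0.4 -0.2]
```

View pics/q_wrist.png

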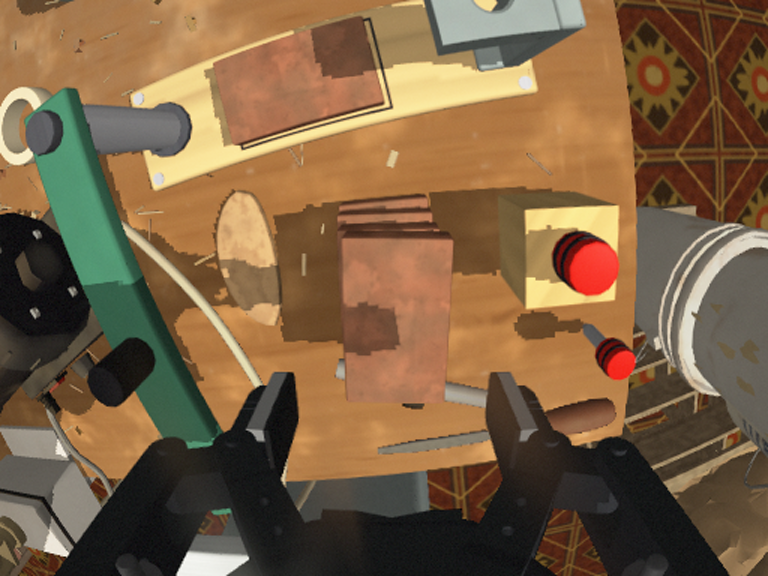

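Run:
```python
from h import *
w=dict(np.load('/tmp/w10.npz'))
f=lambda p,z:cr(w,(0,0),1.5,p,z,True)
quad([f(p,.072) for p in[(340,238),(452,240),(445,403),(347,403)]],'b4')
```

```text
b4 centre [ 0.4066 -0.1345  0.072 ] sides [0.049, 0.0834, 0.0497, 0.0844] angs [-99.3, 172.0, 81.9, -8.4]
```

Call:
move_arm:
  commands:
    - [-0.01,0.003,0,2.5,-1.4,-30,50]
    - [-0.01,0.003,0,2.5,-1.4,-40,50]
    - [-0.01,0.003,0,2.5,-1.4,-40,50]

```text
time: 17.45
eef_pos: [0.4071, -0.1345, 0.0812]
tcp_rot: [0.536, 0.462, -0.536, 0.462]
contact_force: [-0.7, -0.3, 0.7]
opening: 0.806
```

Call:
move_arm:
  commands:
    - [0,0,0,0,0,-28,50]
    - [0,0,0,0,0,-28,50]
    - [0,0,0,0,0,-28,100]
    - [0,0,0,0,0,-28,200]
    - [0,0,0,0,0,-28,200]
    - [0,0,0,0,0,-28,200]
    - [0,0,0,0,0,-28,200]

```text
time: 18.15
eef_pos: [0.4083, -0.1351, 0.0547]
tcp_rot: [0.536, 0.461, -0.535, 0.462]
contact_force: [-0.7, 0.4, 6.4]
opening: 0.576
```

Run:
```python
from h import *
s,M=st(); w=eyes.read_camera('wrist'); save(w['color'],'r_wrist',s=1.5); np.savez('/tmp/w11',**w)
```

```text
t 18.15 tcp [ 0.4083 -0.1351  0.0547] ax [ 0.002 -0.001 -1.   ] jaw deg -98.5 open 0.576 q [-0.56 -0.03  2.29  0.    0.88  1.16] F [-0.7  0.4  6.4]
```

View pics/r_wrist.png

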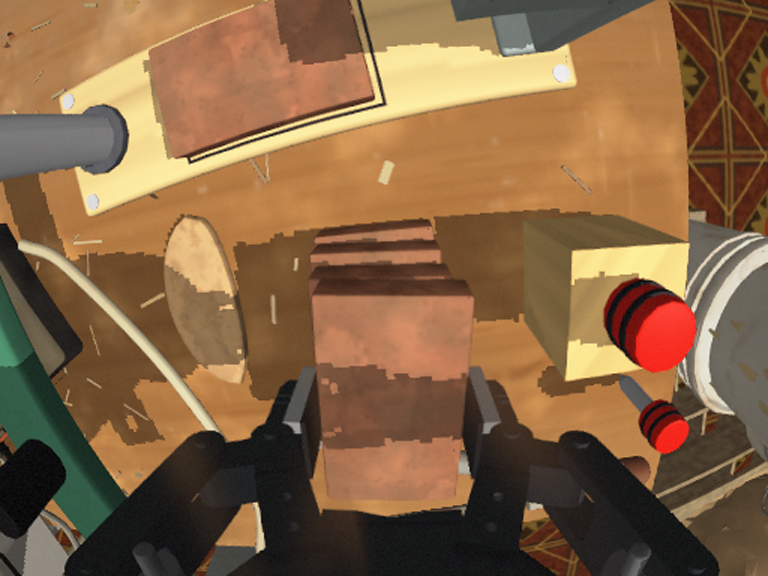

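```bash
cat >> h.py <<'E'
def inhand(c,pts,z,k=1.5):
    s,M=st(); t=np.array([cr(c,(0,0),k,p,z,True) for p in pts]); quad(t,'blank'); d=M.T@(t.mean(0)-s['eef_pos']); print('offset tool y,z (mm)',(d[1:]*1000).round(1))
E
python3 - <<'E'
from h import *
w=dict(np.load('/tmp/w11.npz')); inhand(w,[(313,296),(473,296),(455,499),(327,499)],.072)
E
```

```text
t 18.20 tcp [ 0.4082 -0.1351  0.0547] ax [ 0.002 -0.001 -1.   ] jaw deg -98.5 open 0.575 q [-0.56 -0.03  2.29  0.    0.88  1.16] F [-0.1  0.1  5.8]
blank centre [ 0.4075 -0.1347  0.072 ] sides [0.0478, 0.0833, 0.0496, 0.0834] angs [-98.4, 171.7, 81.6, -9.5]
offset tool y,z (mm) [-0.7 -0.3]
```

Call:
move_arm:
  commands:
    - [0,0,0,0,0,10,200]
    - [0,0,0,0,0,50,200]
    - [0,0,-0.15,0,0,75,200]
    - [0,0,-0.3,40,10,75,200]
    - [0,0,-0.45,80,20,75,200]
    - [0,0,-0.6,124,34,75,200]
    - [0,0,-0.75,124,34,75,200]
    - [0,0,-0.9,124,34,75,200]
    - [0,0,-1.05,124,34,75,200]
    - [0,0,-1.2,124,34,75,200]
    - [0,0,-1.332,124,34,75,200]
    - [0,0,-1.332,124,34,75,200]

```text
time: 19.4
eef_pos: [0.5319, -0.1009, 0.1299]
tcp_rot: [-0.706, -0.031, 0.707, -0.033]
contact_force: [-0.2, 0.5, -0.6]
opening: 0.576
```

Run:
```python
from h import *
s,M=st()
```

```text
t 19.40 tcp [ 0.5319 -0.1009  0.1299] ax [-0.001 -0.002 -1.   ] jaw deg -174.8 open 0.576 q [-0.37  0.1   1.99 -0.    1.05  2.68] F [-0.2  0.5 -0.6]
```

Down to just above (TCP .033), check, then place.

Call:
move_arm:
  commands:
    - [0,0,0,0.8,0,-40,200]
    - [0,0,0,0.8,0,-75,200]
    - [0,0,0,0.8,0,-93,200]
    - [0,0,0,0.8,0,-96,200]
    - [0,0,0,0.8,0,-96,200]
    - [0,0,0,0.8,0,-96,200]

```text
time: 20.0
eef_pos: [0.534, -0.1014, 0.0355]
tcp_rot: [0.707, 0.031, -0.706, 0.034]
contact_force: [-0.8, -0.6, -0.4]
opening: 0.573
```

Run:
```python
from h import *
s,M=st(); w=eyes.read_camera('wrist'); save(w['color'],'s_wrist',s=1.5); np.savez('/tmp/w12',**w)
```

```text
t 20.00 tcp [ 0.534  -0.1014  0.0355] ax [ 0.002 -0.003 -1.   ] jaw deg -174.7 open 0.573 q [-0.37  0.25  2.02 -0.    0.87  2.68] F [-0.8 -0.6 -0.4]
```

View pics/s_wrist.png

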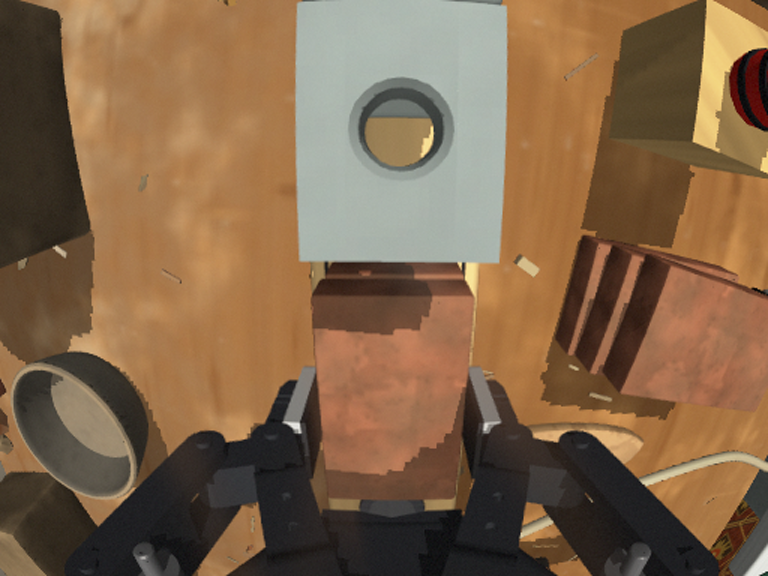

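Call:
move_arm:
  commands:
    - [0,0,0,-1.3,0.4,-4,200]
    - [0,0,0,-1.3,0.4,-7,200]
    - [0,0,0,-1.3,0.4,-7,200]
    - [0,0,0,-1.3,0.4,-7,60]
    - [0,0,0,-1.3,0.4,-7,60]
    - [0,0,0,-1.3,0.4,-5,60]
    - [0,0,0,-1.3,0.4,30,60]
    - [0,0,0,-1.3,0.4,80,50]
    - [0,0,0,-1.3,0.4,125,50]
    - [0,0,0,-1.3,0.4,135,50]
    - [0,0,0,-1.3,0.4,135,50]

```text
time: 21.15
eef_pos: [0.5344, -0.1016, 0.1738]
tcp_rot: [0.709, 0.03, -0.704, 0.035]
contact_force: [-0.6, -0.1, -0.0]
opening: 0.804
```

Run:
```python
from h import *
s,M=st(); w=eyes.read_camera('wrist'); np.savez('/tmp/w13',**w)
save(w['color'],'t1',(220,60,512,290),2.7)
```

```text
t 21.15 tcp [ 0.5344 -0.1016  0.1738] ax [ 0.008 -0.006 -1.   ] jaw deg -174.7 open 0.804 q [-0.37  0.05  1.96 -0.    1.13  2.68] F [-0.6 -0.1 -0. ]
```

View pics/t1.png

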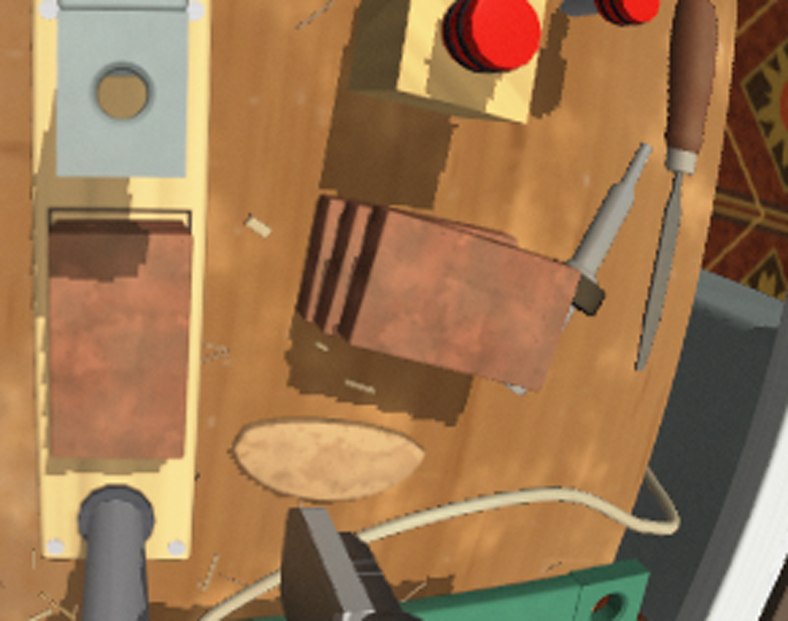

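Run:
```python
from h import *
w=dict(np.load('/tmp/w13.npz'))
f=lambda p,z:cr(w,(220,60),2.7,p,z,True)
quad([f(p,.046) for p in[(49,233),(192,235),(184,458),(52,460)]],'pile')
quad([f(p,.054) for p in[(382,206),(580,266),(541,391),(350,340)]],'b3')
```

```text
pile centre [ 0.5321 -0.0994  0.046 ] sides [0.0486, 0.0832, 0.0491, 0.0847] angs [-175.3, 95.0, 6.4, -85.3]
b3 centre [ 0.4086 -0.1326  0.054 ] sides [0.0849, 0.0504, 0.0839, 0.0482] angs [173.4, 84.7, -8.1, -94.1]
```

Call:
move_arm:
  commands:
    - [0,0,0.15,-40,-10,0,50]
    - [0,0,0.3,-80,-20,0,50]
    - [0,0,0.45,-120,-31,0,50]
    - [0,0,0.6,-125,-31,0,50]
    - [0,0,0.75,-125,-31,0,50]
    - [0,0,0.9,-125,-31,0,50]
    - [0,0,1.05,-125,-31,0,50]
    - [0,0,1.2,-125,-31,-20,50]
    - [0,0,1.37,-125,-31,-60,50]
    - [0,0,1.37,-125,-31,-70,50]
    - [0,0,1.37,-125,-31,-70,50]
    - [0,0,1.37,-125,-31,-70,50]

```text
time: 22.4
eef_pos: [0.4079, -0.1321, 0.1011]
tcp_rot: [0.529, 0.471, -0.525, 0.472]
contact_force: [0.6, -0.4, 1.0]
opening: 0.803
```

Run:
```python
from h import *
s,M=st(); w=eyes.read_camera('wrist'); save(w['color'],'u_wrist',s=1.5); np.savez('/tmp/w14',**w)
```

```text
t 22.40 tcp [ 0.4079 -0.1321  0.1011] ax [ 0.004  0.003 -1.   ] jaw deg -96.4 open 0.803 q [-0.55 -0.12  2.27  0.01  0.99  1.13] F [ 0.6 -0.4  1. ]
```

View pics/u_wrist.png

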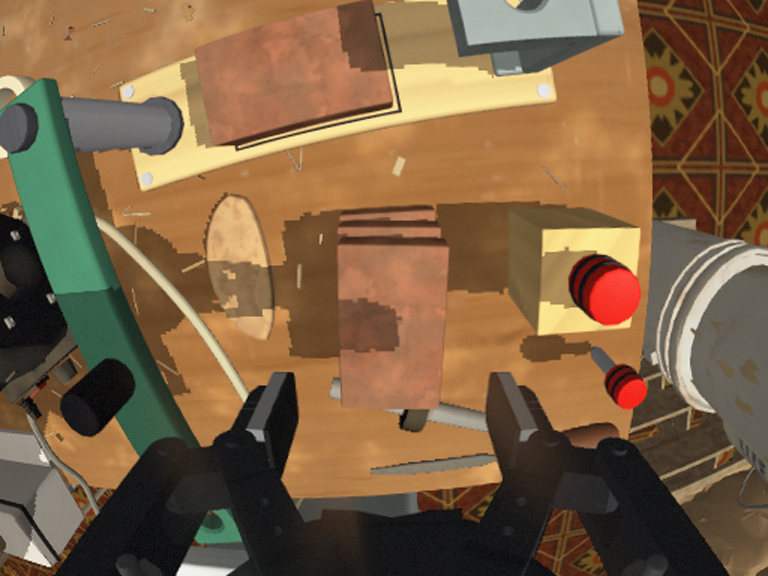

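Run:
```python
from h import *
w=dict(np.load('/tmp/w14.npz')); inhand(w,[(339,242),(448,246),(440,409),(341,407)],.054)
```

```text
t 22.45 tcp [ 0.4086 -0.1325  0.102 ] ax [ 0.006  0.002 -1.   ] jaw deg -96.3 open 0.806 q [-0.55 -0.12  2.27  0.01  0.99  1.13] F [0.4 0.3 0.4]
blank centre [ 0.4083 -0.1317  0.054 ] sides [0.0475, 0.0837, 0.0501, 0.0844] angs [-98.4, 173.6, 82.5, -8.1]
offset tool y,z (mm) [-0.6 -0.7]
```

Call:
move_arm:
  commands:
    - [0,0.005,-0.02,0,0.3,-35,50]
    - [0,0.005,-0.02,0,0.3,-65,50]
    - [0,0.005,-0.02,0,0.3,-65,50]
    - [0,0.005,-0.02,0,0.3,-65,100]
    - [0,0.005,-0.02,0,0.3,-65,200]
    - [0,0.005,-0.02,0,0.3,-65,200]
    - [0,0.005,-0.02,0,0.3,-65,200]
    - [0,0.005,-0.02,0,0.3,-65,200]

```text
time: 23.25
eef_pos: [0.4102, -0.1331, 0.0391]
tcp_rot: [0.533, 0.465, -0.531, 0.467]
contact_force: [-0.1, 0.8, 6.8]
opening: 0.569
```

Run:
```python
from h import *
s,M=st(); w=eyes.read_camera('wrist'); save(w['color'],'v_wrist',s=1.5); np.savez('/tmp/w15',**w)
```

```text
t 23.25 tcp [ 0.4102 -0.1331  0.0391] ax [ 0.004 -0.    -1.   ] jaw deg -97.5 open 0.569 q [-0.55  0.01  2.29  0.    0.84  1.15] F [-0.1  0.8  6.8]
```

View pics/v_wrist.png

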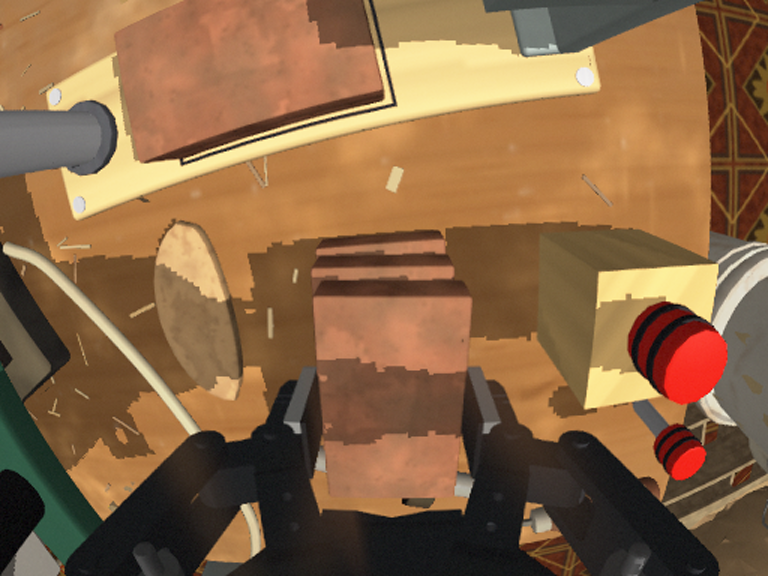

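Call:
move_arm:
  commands:
    - [0,0,0,0,0,10,200]
    - [0,0,0,0,0,50,200]
    - [0,0,-0.15,0,0,90,200]
    - [0,0,-0.3,40,10,90,200]
    - [0,0,-0.45,80,20,90,200]
    - [0,0,-0.6,122,32,90,200]
    - [0,0,-0.75,122,32,90,200]
    - [0,0,-0.9,122,32,90,200]
    - [0,0,-1.05,122,32,90,200]
    - [0,0,-1.2,122,32,90,200]
    - [0,0,-1.349,122,32,90,200]
    - [0,0,-1.349,122,32,90,200]

```text
time: 24.5
eef_pos: [0.5321, -0.101, 0.1296]
tcp_rot: [0.707, 0.031, -0.706, 0.034]
contact_force: [0.2, -1.1, -1.1]
opening: 0.572
```

Run:
```python
from h import *
w=dict(np.load('/tmp/w15.npz')); t=[cr(w,(0,0),1.5,p,.054,True) for p in [(313,296),(471,296),(455,497),(328,496)]]; quad(t,'b3 in hand (tcp was .4102 -.1331)')
st()
```

```text
b3 in hand (tcp was .4102 -.1331) centre [ 0.4086 -0.1325  0.054 ] sides [0.0482, 0.0837, 0.0498, 0.0831] angs [-97.4, 173.1, 82.0, -8.1]
t 24.50 tcp [ 0.5321 -0.101   0.1296] ax [ 0.001 -0.004 -1.   ] jaw deg -174.8 open 0.572 q [-0.37  0.1   1.99 -0.    1.05  2.68] F [ 0.2 -1.1 -1.1]
```

Call:
move_arm:
  commands:
    - [0,0,0,0.3,-0.7,-40,200]
    - [0,0,0,0.3,-0.7,-70,200]
    - [0,0,0,0.3,-0.7,-76,200]
    - [0,0,0,0.3,-0.7,-76,200]
    - [0,0,0,0.3,-0.7,-76,200]

```text
time: 25.0
eef_pos: [0.5335, -0.1021, 0.0553]
tcp_rot: [0.707, 0.031, -0.705, 0.034]
contact_force: [0.5, -0.3, -0.1]
opening: 0.575
```

Run:
```python
from h import *
st()
```

```text
t 25.00 tcp [ 0.5335 -0.1021  0.0553] ax [ 0.003 -0.005 -1.   ] jaw deg -174.7 open 0.575 q [-0.37  0.21  2.02 -0.    0.9   2.68] F [ 0.5 -0.3 -0.1]
```

Call:
move_arm:
  commands:
    - [0.003,0,0,-1,0.2,-4,200]
    - [0.003,0,0,-1,0.2,-6.5,200]
    - [0.003,0,0,-1,0.2,-6.5,200]
    - [0.003,0,0,-1,0.2,-6.5,60]
    - [0.003,0,0,-1,0.2,-6.5,60]
    - [0.003,0,0,-1,0.2,-5,60]
    - [0.003,0,0,-1,0.2,30,60]
    - [0.003,0,0,-1,0.2,80,50]
    - [0.003,0,0,-1,0.2,115,50]
    - [0.003,0,0,-1,0.2,120,50]
    - [0.003,0,0,-1,0.2,120,50]

```text
time: 26.1
eef_pos: [0.5334, -0.1023, 0.1772]
tcp_rot: [0.709, 0.031, -0.704, 0.034]
contact_force: [-0.2, -0.4, -0.4]
opening: 0.804
```

Run:
```python
from h import *
s,M=st(); w=eyes.read_camera('wrist'); np.savez('/tmp/w16',**w)
save(w['color'],'x1',(220,60,512,290),2.7)
```

```text
t 26.10 tcp [ 0.5334 -0.1023  0.1772] ax [ 0.007 -0.004 -1.   ] jaw deg -174.7 open 0.804 q [-0.38  0.04  1.95 -0.    1.14  2.67] F [-0.2 -0.4 -0.4]
```

View pics/x1.png

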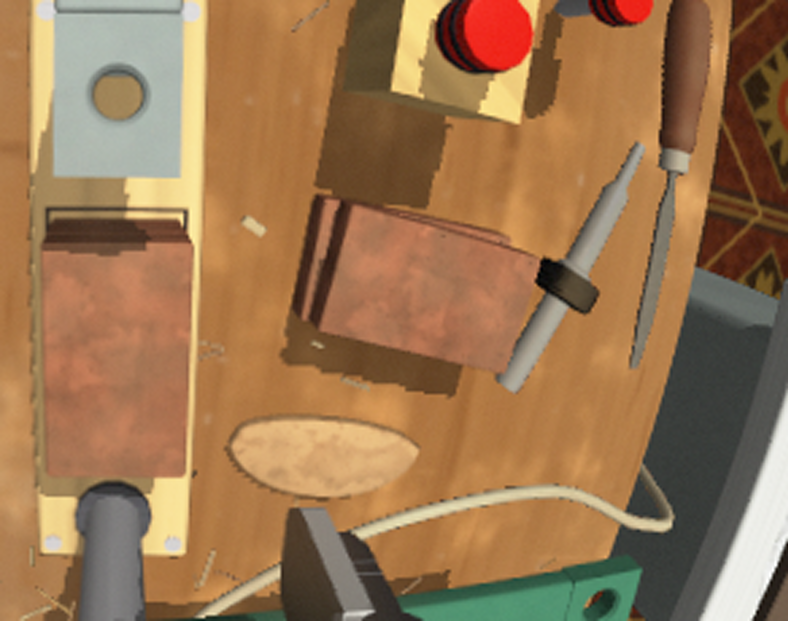

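Run:
```python
from h import *
w=dict(np.load('/tmp/w16.npz'))
f=lambda p,z:cr(w,(220,60),2.7,p,z,True)
quad([f(p,.064) for p in[(42,241),(192,242),(186,475),(45,477)]],'pile')
quad([f(p,.036) for p in[(352,204),(541,259),(500,373),(319,329)]],'b2')
```

```text
pile centre [ 0.532  -0.0997  0.064 ] sides [0.0483, 0.0831, 0.0501, 0.0843] angs [-174.9, 95.7, 6.4, -85.5]
b2 centre [ 0.4133 -0.1308  0.036 ] sides [0.0838, 0.0491, 0.0814, 0.0484] angs [173.4, 81.2, -7.0, -95.9]
```

Call:
move_arm:
  commands:
    - [0,0,0.15,-40,-10,0,50]
    - [0,0,0.3,-80,-20,0,50]
    - [0,0,0.45,-119,-28,0,50]
    - [0,0,0.6,-119,-28,0,50]
    - [0,0,0.75,-119,-28,0,50]
    - [0,0,0.9,-119,-28,0,50]
    - [0,0,1.05,-119,-28,0,50]
    - [0,0,1.2,-119,-28,-40,50]
    - [0,0,1.356,-119,-28,-80,50]
    - [0,0,1.356,-119,-28,-90,50]
    - [0,0,1.356,-119,-28,-90,50]
    - [0,0,1.356,-119,-28,-90,50]

```text
time: 27.35
eef_pos: [0.4137, -0.1301, 0.0856]
tcp_rot: [0.532, 0.468, -0.529, 0.468]
contact_force: [0.0, 0.2, -0.2]
opening: 0.808
```

Run:
```python
from h import *
s,M=st(); w=eyes.read_camera('wrist'); save(w['color'],'y_wrist',s=1.5); np.savez('/tmp/w17',**w)
```

```text
t 27.35 tcp [ 0.4137 -0.1301  0.0856] ax [ 0.003  0.002 -1.   ] jaw deg -97.1 open 0.808 q [-0.54 -0.08  2.26  0.    0.95  1.15] F [ 0.   0.2 -0.2]
```

View pics/y_wrist.png

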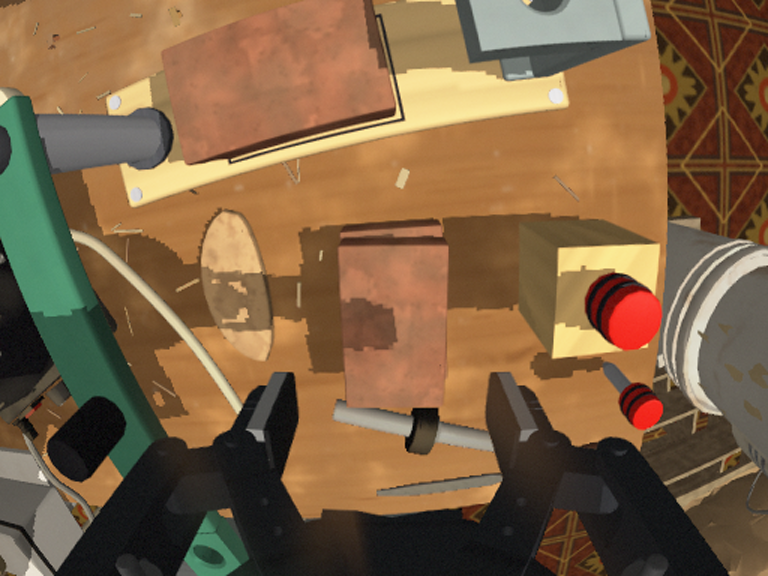

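Run:
```python
from h import *
w=dict(np.load('/tmp/w17.npz')); inhand(w,[(340,244),(448,246),(444,407),(345,405)],.036)
f=lambda p,z:cr(w,(0,0),1.5,p,z,True)
print('tool pts',f((340,410),.008),f((425,430),.01),f((490,440),.008))
```

```text
t 27.40 tcp [ 0.4143 -0.1305  0.0865] ax [ 0.005  0.001 -1.   ] jaw deg -97.1 open 0.803 q [-0.54 -0.08  2.26  0.    0.95  1.15] F [0.6 0.4 0.4]
blank centre [ 0.4132 -0.1307  0.036 ] sides [0.0477, 0.0836, 0.0506, 0.0833] angs [-98.1, 174.3, 81.6, -7.8]
offset tool y,z (mm) [-1.3  0.5]
tool pts [ 0.35439008 -0.09139032  0.008     ] [ 0.33530639 -0.13982291  0.01      ] [ 0.31950691 -0.17950339  0.008     ]
```

Call:
move_arm:
  commands:
    - [0,0.004,-0.012,-1.5,0,-35,50]
    - [0,0.004,-0.012,-1.5,0,-66,50]
    - [0,0.004,-0.012,-1.5,0,-67,50]
    - [0,0.004,-0.012,-1.5,0,-67,100]
    - [0,0.004,-0.012,-1.5,0,-67,200]
    - [0,0.004,-0.012,-1.5,0,-67,200]
    - [0,0.004,-0.012,-1.5,0,-67,200]
    - [0,0.004,-0.012,-1.5,0,-67,200]

```text
time: 28.2
eef_pos: [0.4146, -0.1314, 0.0216]
tcp_rot: [0.534, 0.464, -0.532, 0.466]
contact_force: [-0.4, -0.1, 8.0]
opening: 0.573
```

Run:
```python
from h import *
s,M=st(); w=eyes.read_camera('wrist'); save(w['color'],'z_wrist',s=1.5); np.savez('/tmp/w18',**w)
```

```text
t 28.20 tcp [ 0.4146 -0.1314  0.0216] ax [ 0.004 -0.001 -1.   ] jaw deg -97.8 open 0.573 q [-0.54  0.05  2.28  0.    0.8   1.16] F [-0.4 -0.1  8. ]
```

View pics/z_wrist.png

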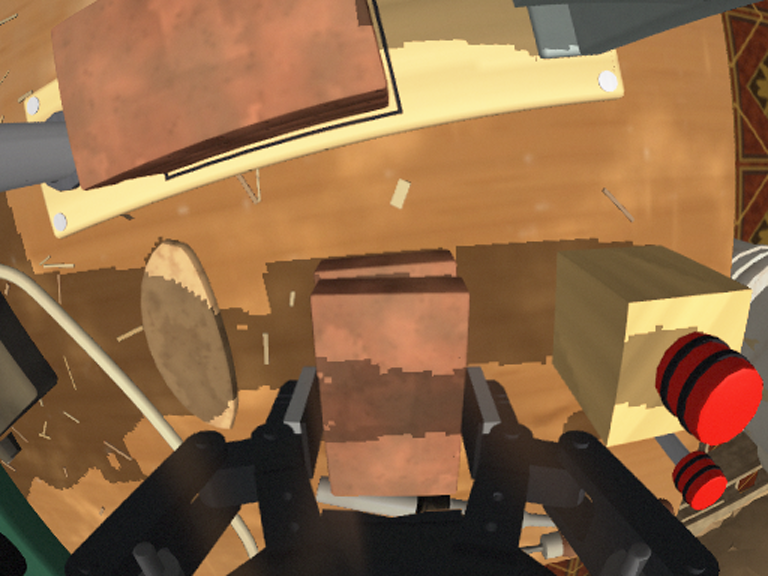

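Call:
move_arm:
  commands:
    - [0,0,0,0,0,10,200]
    - [0,0,0,0,0,60,200]
    - [0,0,-0.15,0,0,108,200]
    - [0,0,-0.3,40,10,108,200]
    - [0,0,-0.45,80,20,108,200]
    - [0,0,-0.6,118,29.5,108,200]
    - [0,0,-0.75,118,29.5,108,200]
    - [0,0,-0.9,118,29.5,108,200]
    - [0,0,-1.05,118,29.5,108,200]
    - [0,0,-1.2,118,29.5,108,200]
    - [0,0,-1.344,118,29.5,108,200]
    - [0,0,-1.344,118,29.5,108,200]

```text
time: 29.45
eef_pos: [0.5324, -0.1018, 0.1301]
tcp_rot: [0.706, 0.03, -0.706, 0.034]
contact_force: [-0.2, 0.2, -0.6]
opening: 0.572
```

Run:
```python
from h import *
w=dict(np.load('/tmp/w18.npz')); t=[cr(w,(0,0),1.5,p,.036,True) for p in [(313,295),(469,293),(456,495),(328,495)]]; quad(t,'b2 in hand (tcp was .4146 -.1314)')
st()
```

```text
b2 in hand (tcp was .4146 -.1314) centre [ 0.4134 -0.1308  0.036 ] sides [0.0477, 0.0838, 0.0503, 0.0831] angs [-97.0, 173.4, 82.3, -8.4]
t 29.45 tcp [ 0.5324 -0.1018  0.1301] ax [ 0.    -0.005 -1.   ] jaw deg -174.8 open 0.572 q [-0.37  0.1   1.99 -0.    1.05  2.68] F [-0.2  0.2 -0.6]
```

Call:
move_arm:
  commands:
    - [0.004,0,0,-0.5,0.2,-35,200]
    - [0.004,0,0,-0.5,0.2,-55,200]
    - [0.004,0,0,-0.5,0.2,-58,200]
    - [0.004,0,0,-0.5,0.2,-58,200]
    - [0.004,0,0,-0.5,0.2,-58,200]

```text
time: 29.95
eef_pos: [0.5329, -0.102, 0.0736]
tcp_rot: [0.707, 0.032, -0.705, 0.033]
contact_force: [-0.1, -0.3, -0.2]
opening: 0.572
```

Call:
move_arm:
  commands:
    - [0,0,0,-0.3,0.2,-3,200]
    - [0,0,0,-0.3,0.2,-6.2,200]
    - [0,0,0,-0.3,0.2,-6.2,200]
    - [0,0,0,-0.3,0.2,-6.2,60]
    - [0,0,0,-0.3,0.2,-6.2,60]
    - [0,0,0,-0.3,0.2,-5,60]
    - [0,0,0,-0.3,0.2,30,60]
    - [0,0,0,-0.3,0.2,70,50]
    - [0,0,0,-0.3,0.2,100,50]
    - [0,0,0,-0.3,0.2,105,50]
    - [0,0,0,-0.3,0.2,105,50]

```text
time: 31.05
eef_pos: [0.5332, -0.102, 0.1799]
tcp_rot: [0.708, 0.031, -0.704, 0.033]
contact_force: [0.1, 0.2, -0.6]
opening: 0.807
```

Run:
```python
from h import *
s,M=st(); w=eyes.read_camera('wrist'); np.savez('/tmp/w19',**w)
save(w['color'],'aa1',(220,60,512,290),2.7)
```

```text
t 31.05 tcp [ 0.5332 -0.102   0.1799] ax [ 0.005 -0.002 -1.   ] jaw deg -174.7 open 0.807 q [-0.38  0.04  1.95 -0.    1.14  2.67] F [ 0.1  0.2 -0.6]
```

View pics/aa1.png

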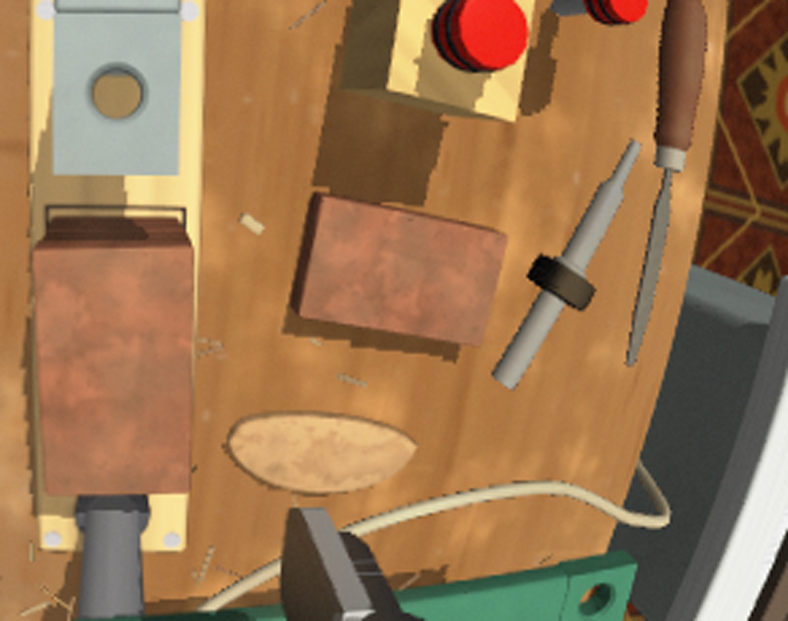

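Run:
```python
from h import *
w=dict(np.load('/tmp/w19.npz'))
f=lambda p,z:cr(w,(220,60),2.7,p,z,True)
quad([f(p,.082) for p in[(34,247),(193,247),(189,493),(45,495)]],'pile')
quad([f(p,.018) for p in[(322,197),(506,233),(480,347),(301,317)]],'b1')
```

```text
pile centre [ 0.5321 -0.1003  0.082 ] sides [0.0482, 0.0835, 0.0487, 0.0843] angs [-174.6, 96.3, 6.3, -84.0]
b1 centre [ 0.4169 -0.1323  0.018 ] sides [0.0824, 0.0499, 0.0822, 0.0487] angs [177.9, 88.4, -3.0, -91.4]
```

Call:
move_arm:
  commands:
    - [0,0,0.15,-40,-10,0,50]
    - [0,0,0.3,-80,-20,0,50]
    - [0,0,0.45,-116,-30,0,50]
    - [0,0,0.6,-116,-30,0,50]
    - [0,0,0.75,-116,-30,0,50]
    - [0,0,0.9,-116,-30,0,50]
    - [0,0,1.05,-116,-30,-10,50]
    - [0,0,1.2,-116,-30,-50,50]
    - [0,0,1.35,-116,-30,-90,50]
    - [0,0,1.443,-116,-30,-105,50]
    - [0,0,1.443,-116,-30,-105,50]
    - [0,0,1.443,-116,-30,-105,50]

```text
time: 32.3
eef_pos: [0.4154, -0.1312, 0.072]
tcp_rot: [0.51, 0.492, -0.509, 0.489]
contact_force: [-0.6, -0.1, 0.2]
opening: 0.804
```

Run:
```python
from h import *
s,M=st(); w=eyes.read_camera('wrist'); save(w['color'],'bb_wrist',s=1.5); np.savez('/tmp/w20',**w)
```

```text
t 32.30 tcp [ 0.4154 -0.1312  0.072 ] ax [-0.001  0.004 -1.   ] jaw deg -92.2 open 0.804 q [-0.54 -0.05  2.26  0.    0.93  1.07] F [-0.6 -0.1  0.2]
```

View pics/bb_wrist.png

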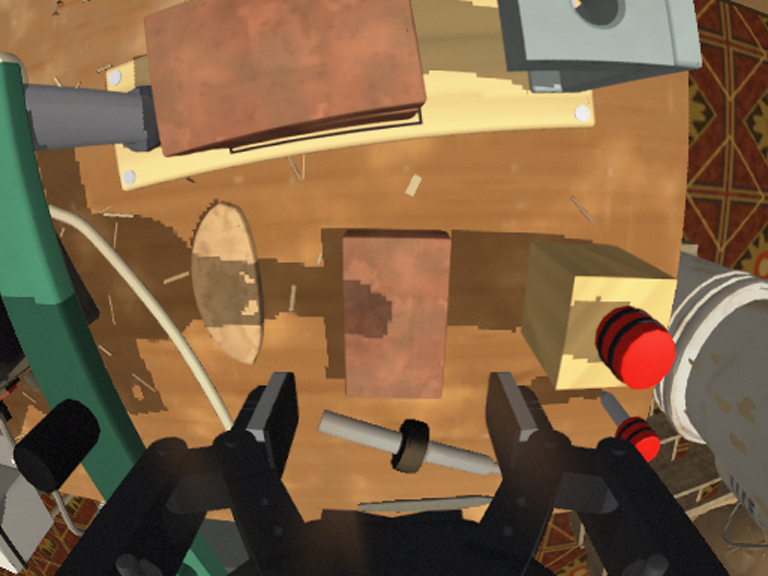

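Run:
```python
from h import *
w=dict(np.load('/tmp/w20.npz')); inhand(w,[(343,238),(450,239),(443,397),(346,398)],.018)
f=lambda p,z:cr(w,(0,0),1.5,p,z,True)
print('block top',[f(p,.06).round(3) for p in [(577,275),(673,276),(652,388),(555,388)]])
```

```text
t 32.35 tcp [ 0.4163 -0.1317  0.0731] ax [ 0.001  0.002 -1.   ] jaw deg -92.2 open 0.807 q [-0.54 -0.05  2.26  0.    0.93  1.07] F [-0.7 -1.1  1. ]
blank centre [ 0.417  -0.1324  0.018 ] sides [0.0481, 0.0826, 0.0502, 0.0837] angs [-92.6, 178.1, 88.7, -3.3]
offset tool y,z (mm) [0.6 0.8]
block top [array([ 0.452, -0.203,  0.06 ]), array([ 0.451, -0.249,  0.06 ]), array([ 0.397, -0.249,  0.06 ]), array([ 0.403, -0.199,  0.06 ])]
```

Call:
move_arm:
  commands:
    - [0,0,-0.005,-0.5,-0.5,-35,50]
    - [0,0,-0.005,-0.5,-0.5,-60,50]
    - [0,0,-0.005,-0.5,-0.5,-70,50]
    - [0,0,-0.005,-0.5,-0.5,-70,100]
    - [0,0,-0.005,-0.5,-0.5,-70,200]
    - [0,0,-0.005,-0.5,-0.5,-70,200]
    - [0,0,-0.005,-0.5,-0.5,-70,200]
    - [0,0,-0.005,-0.5,-0.5,-70,200]

```text
time: 33.15
eef_pos: [0.4164, -0.1325, 0.0039]
tcp_rot: [0.512, 0.489, -0.51, 0.49]
contact_force: [-0.5, 0.4, 2.0]
opening: 0.573
```

Run:
```python
from h import *
s,M=st(); w=eyes.read_camera('wrist'); save(w['color'],'cc_wrist',s=1.5); np.savez('/tmp/w21',**w)
```

```text
t 33.15 tcp [ 0.4164 -0.1325  0.0039] ax [ 0.003  0.001 -1.   ] jaw deg -92.4 open 0.573 q [-0.54  0.1   2.28  0.    0.76  1.07] F [-0.5  0.4  2. ]
```

View pics/cc_wrist.png

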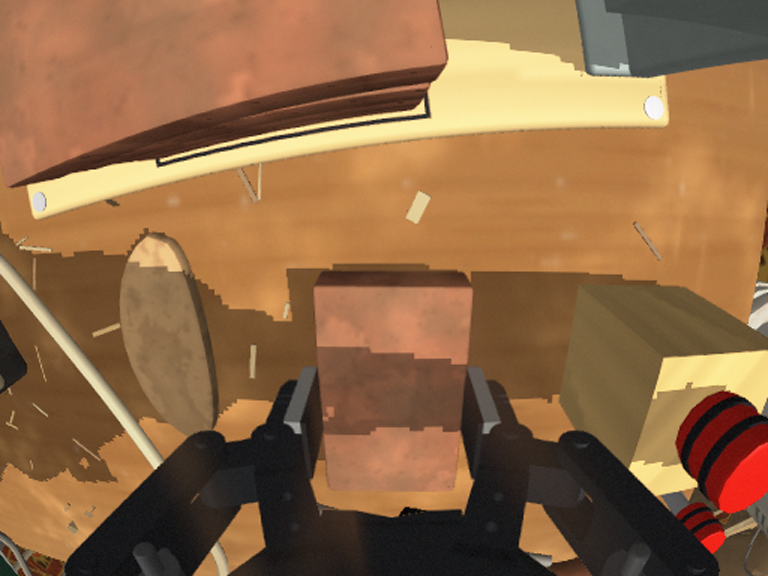

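Call:
move_arm:
  commands:
    - [0,0,0,0,0,10,200]
    - [0,0,0,0,0,60,200]
    - [0,0,-0.15,0,0,110,200]
    - [0,0,-0.3,20,5,136,200]
    - [0,0,-0.45,60,15,136,200]
    - [0,0,-0.6,100,25,136,200]
    - [0,0,-0.75,116,32,136,200]
    - [0,0,-0.9,116,32,136,200]
    - [0,0,-1.05,116,32,136,200]
    - [0,0,-1.2,116,32,136,200]
    - [0,0,-1.35,116,32,136,200]
    - [0,0,-1.438,116,32,136,200]

```text
time: 34.4
eef_pos: [0.5322, -0.1004, 0.1404]
tcp_rot: [0.707, 0.029, -0.706, 0.031]
contact_force: [-0.6, -1.2, -0.1]
opening: 0.572
```

Run:
```python
from h import *
w=dict(np.load('/tmp/w21.npz')); t=[cr(w,(0,0),1.5,p,.018,True) for p in [(316,287),(471,287),(456,490),(328,490)]]; quad(t,'b1 in hand (tcp was .4164 -.1325)')
st()
```

```text
b1 in hand (tcp was .4164 -.1325) centre [ 0.4175 -0.1325  0.018 ] sides [0.0472, 0.0832, 0.05, 0.0832] angs [-92.3, 178.3, 87.7, -3.6]
t 34.40 tcp [ 0.5322 -0.1004  0.1404] ax [ 0.002 -0.002 -1.   ] jaw deg -175.1 open 0.572 q [-0.37  0.09  1.98 -0.    1.07  2.68] F [-0.6 -1.2 -0.1]
```

Call:
move_arm:
  commands:
    - [0,0,0.005,0,1,-30,200]
    - [0,0,0.005,0,1,-48,200]
    - [0,0,0.005,0,1,-50,200]
    - [0,0,0.005,0,1,-50,200]

```text
time: 34.8
eef_pos: [0.532, -0.0992, 0.0905]
tcp_rot: [0.707, 0.031, -0.706, 0.033]
contact_force: [0.2, -0.1, -1.4]
opening: 0.573
```

Call:
move_arm:
  commands:
    - [0,0,0,0,0,-3,200]
    - [0,0,0,0,0,-5,200]
    - [0,0,0,0,0,-5,200]
    - [0,0,0,0,0,-5,60]
    - [0,0,0,0,0,-5,60]
    - [0,0,0,0,0,-4,60]
    - [0,0,0,0,0,30,60]
    - [0,0,0,0,0,75,50]
    - [0,0,0,0,0,120,50]
    - [0,0,0,0,0,120,50]
    - [0,0,0,0,0,120,50]

```text
time: 35.9
eef_pos: [0.5328, -0.0996, 0.2124]
tcp_rot: [0.708, 0.031, -0.705, 0.033]
contact_force: [-0.4, -1.4, -0.4]
opening: 0.797
```

Run:
```python
from h import *
s,M=st(); w=eyes.read_camera('wrist'); np.savez('/tmp/w22',**w)
save(w['color'],'dd1',(200,40,492,290),2.5)
c=eyes.read_camera('scene'); save(c['color'],'dd_scene',(190,130,370,310),3.3); np.savez('/tmp/s22',**c)
```

```text
t 35.90 tcp [ 0.5328 -0.0996  0.2124] ax [ 0.004 -0.004 -1.   ] jaw deg -174.8 open 0.797 q [-0.37  0.01  1.93 -0.    1.2   2.68] F [-0.4 -1.4 -0.4]
```

View pics/dd1.png

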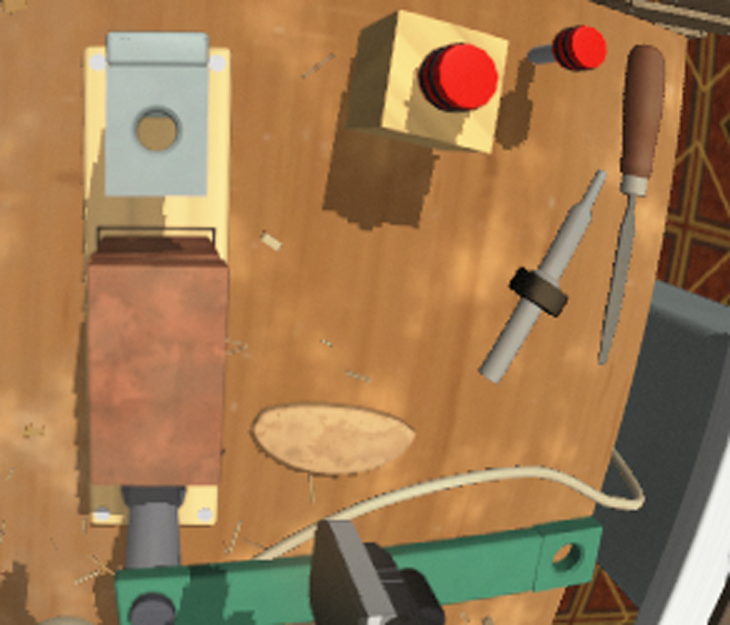

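View pics/dd_scene.png

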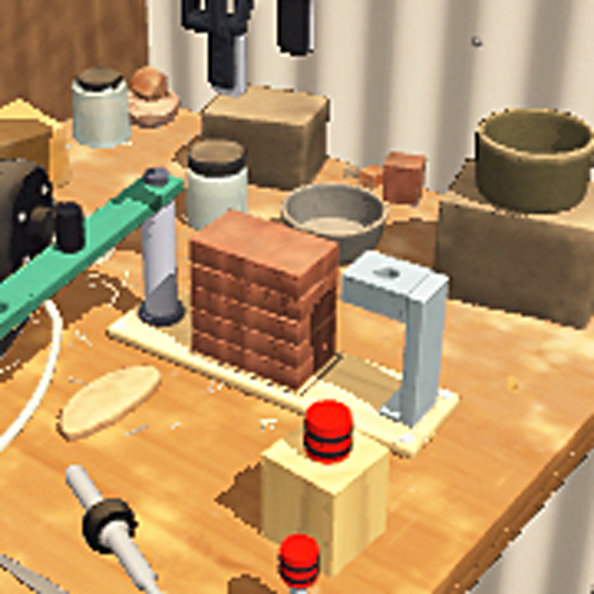

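Call:
move_arm:
  commands:
    - [0,0,0,-40,28,0,100]
    - [0,0,0,-80,55,0,100]
    - [0,0,0,-106,73,0,100]
    - [0,0,0,-106,73,-20,100]
    - [0,0,0,-106,73,-20,100]
    - [0,0,0,-106,73,-20,100]

```text
time: 36.6
eef_pos: [0.4243, -0.0257, 0.1876]
tcp_rot: [-0.705, -0.032, 0.708, -0.032]
contact_force: [-0.2, -1.0, -0.1]
opening: 0.608
```

Run:
```python
from h import *
w=dict(np.load('/tmp/w22.npz'))
f=lambda p,z:cr(w,(200,40),2.5,p,z,True)
quad([f(p,.100) for p in[(89,264),(229,264),(222,485),(91,487)]],'pile')
print('lug hole',f((157,128),.106),'barhole',f((567,556),.118),'pivot',f((153,608),.12),'pin',f((460,78),.086))
s,M=st(); w=eyes.read_camera('wrist'); save(w['color'],'ee_wrist',s=1.5); np.savez('/tmp/w23',**w)
```

```text
pile centre [ 0.5314 -0.1     0.1   ] sides [0.0484, 0.0844, 0.05, 0.0853] angs [-174.7, 95.3, 6.3, -85.8]
lug hole [ 0.53990148 -0.1885711   0.106     ] barhole [ 0.35385174 -0.04525909  0.118     ] pivot [ 0.5251962  -0.01513046  0.12      ] pin [ 0.43004224 -0.2239755   0.086     ]
t 36.60 tcp [ 0.4243 -0.0257  0.1876] ax [-0.005 -0.    -1.   ] jaw deg -174.8 open 0.608 q [-0.3  -0.25  2.2  -0.    1.19  2.75] F [-0.2 -1.  -0.1]
```

View pics/ee_wrist.png

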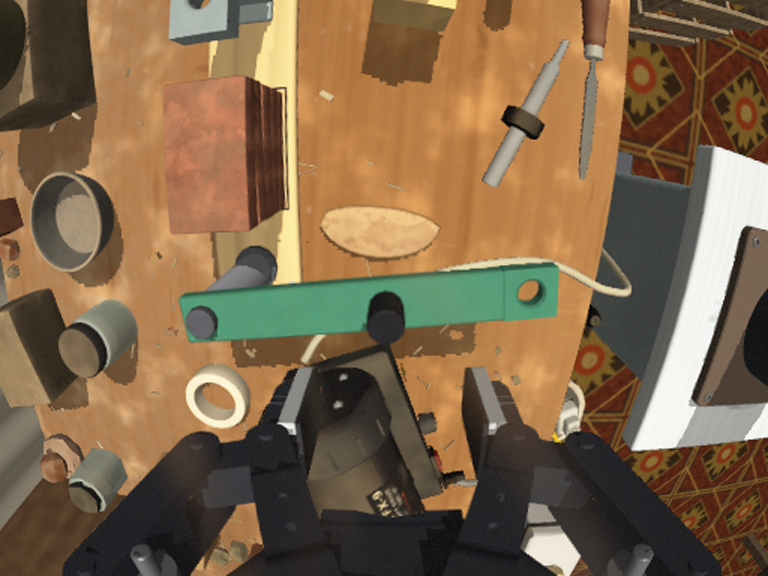

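Run:
```python
from h import *
w=dict(np.load('/tmp/w23.npz'))
f=lambda p,z:cr(w,(0,0),1.5,p,z,True)
k=f((386,330),.146);h=f((530,292),.118);p=f((202,323),.12);print(k,h,p,np.linalg.norm((h-p)[:2]),np.linalg.norm((k-p)[:2]),np.degrees(np.arctan2(*(h-p)[[1,0]])),np.degrees(np.arctan2(*(k-p)[[1,0]])))
```

```text
[ 0.42676842 -0.02908874  0.146     ] [ 0.35344324 -0.04417394  0.118     ] [ 0.52558305 -0.01158545  0.12      ] 0.17519738603169066 0.10035285530482821 -169.27996976769404 -169.95524067401334
```

Call:
move_arm:
  commands:
    - [0,-0.005,0,2.5,-2.5,-30,120]
    - [0,-0.005,0,2.5,-2.5,-64,150]
    - [0,-0.005,0,2.5,-2.5,-64,150]
    - [0,-0.005,0,2.5,-2.5,-64,255]
    - [0,-0.005,0,2.5,-2.5,-64,255]
    - [0,-0.005,0,2.5,-2.5,-64,255]
    - [0,-0.005,0,2.5,-2.5,-64,255]

```text
time: 37.35
eef_pos: [0.4272, -0.0289, 0.1254]
tcp_rot: [0.707, 0.031, -0.706, 0.033]
contact_force: [-4.4, -1.2, -0.4]
opening: 0.195
```

Run:
```python
from h import *
s,M=st()
p=np.array([.5255,-.0122]); k=s['eef_pos'][:2]-p; print(k,np.hypot(*k),np.degrees(np.arctan2(k[1],k[0])))
for a in [8,16,24,32,40,48,56,64,72,80,84.4]:
    r=R.from_euler('z',a,degrees=True).as_matrix()[:2,:2]@k-k; print(a,round(np.radians(a),3),(r*1000).round(1))
```

```text
t 37.35 tcp [ 0.4272 -0.0289  0.1254] ax [ 0.001 -0.002 -1.   ] jaw deg -174.8 open 0.195 q [-0.3  -0.16  2.25 -0.    1.05  2.75] F [-4.4 -1.2 -0.4]
[-0.09829149 -0.01669704] 0.09969958709437814 -170.35904677643583
8 0.14 [  3.3 -13.5]
16 0.279 [  8.4 -26.4]
24 0.419 [ 15.3 -38.5]
32 0.559 [ 23.8 -49.5]
40 0.698 [ 33.7 -59.3]
48 0.838 [ 44.9 -67.5]
56 0.977 [ 57.2 -74.1]
64 1.117 [ 70.2 -79. ]
72 1.257 [ 83.8 -81.9]
80 1.396 [ 97.7 -83. ]
84.4 1.473 [105.3 -82.8]
```

Call:
move_arm:
  commands:
    - [0,0,0.14,3.3,-13.5,0,255]
    - [0,0,0.279,8.4,-26.4,0,255]
    - [0,0,0.419,15.3,-38.5,0,255]
    - [0,0,0.559,23.8,-49.5,0,255]
    - [0,0,0.698,33.7,-59.3,0,255]
    - [0,0,0.838,44.9,-67.5,0,255]
    - [0,0,0.977,57.2,-74.1,0,255]
    - [0,0,1.117,70.2,-79,0,255]
    - [0,0,1.257,83.8,-81.9,0,255]
    - [0,0,1.396,97.7,-83,0,255]
    - [0,0,1.473,105.3,-82.8,0,255]
    - [0,0,1.473,105.3,-82.8,0,255]

```text
time: 38.55
eef_pos: [0.5334, -0.1127, 0.1255]
tcp_rot: [0.502, 0.497, -0.501, 0.5]
contact_force: [-0.2, -3.2, -5.7]
opening: 0.193
```

Run:
```python
from h import *
s,M=st(); w=eyes.read_camera('wrist'); save(w['color'],'ff_wrist',s=1.5); np.savez('/tmp/w24',**w)
c=eyes.read_camera('scene'); save(c['color'],'ff_scene',(190,130,370,310),3.3); np.savez('/tmp/s24',**c)
```

```text
t 38.55 tcp [ 0.5334 -0.1127  0.1255] ax [ 0.003 -0.002 -1.   ] jaw deg -90.4 open 0.193 q [-0.39  0.11  1.98 -0.    1.04  1.18] F [-0.2 -3.2 -5.7]
```

View pics/ff_wrist.png

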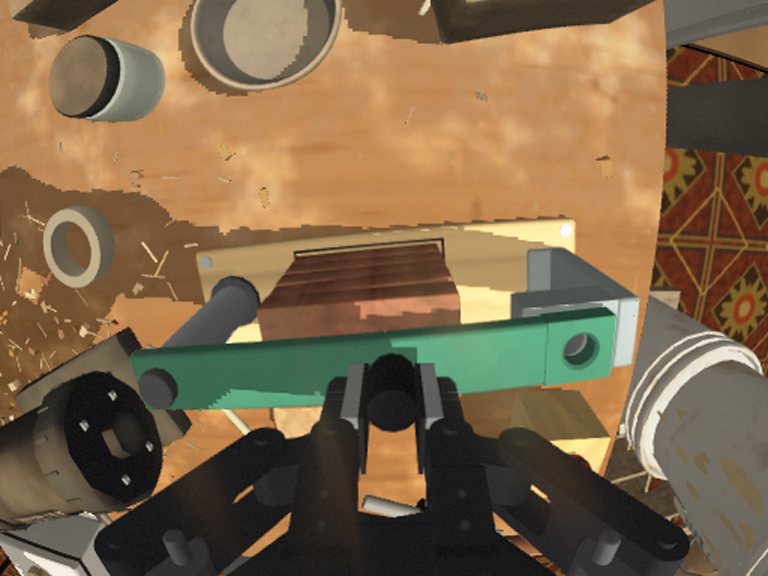

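View pics/ff_scene.png

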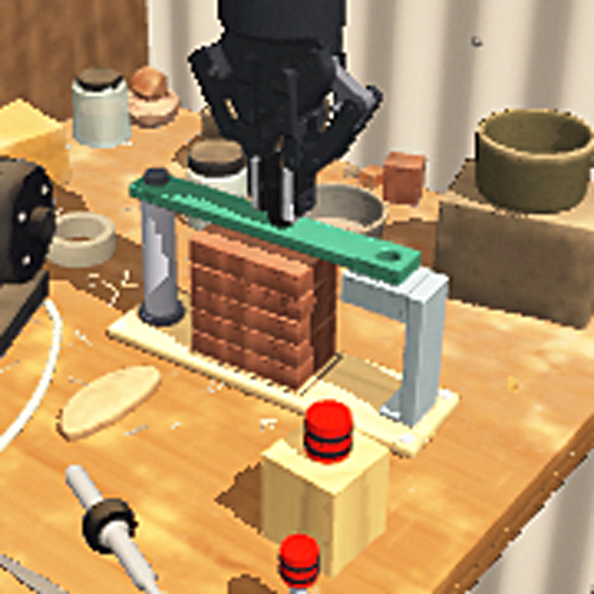

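Run:
```python
from h import *
a=dict(np.load('/tmp/s5.npz'));b=dict(np.load('/tmp/s24.npz'))
A=a['color'][195:225,290:335];B=b['color'][195:225,290:335]
save(np.hstack([A,B]),'gg',s=8)
for c in(a,b):
    hsv=cv2.cvtColor(c['color'],cv2.COLOR_RGB2HSV).astype(int);m=((hsv[...,0]>65)&(hsv[...,0]<90)&(hsv[...,1]>110))
    sub=m[:, 300:330]; ys,xs=np.nonzero(sub&(np.arange(384)[:,None]>190)&(np.arange(384)[:,None]<230)); print(len(xs),xs.mean()+300,ys.mean())
g=[cv2.cvtColor(c['color'],cv2.COLOR_RGB2GRAY)[196:218,295:325].astype(np.float32) for c in(a,b)]
print(cv2.phaseCorrelate(g[0],g[1],cv2.createHanningWindow((30,22),cv2.CV_32F)))
```

```text
178 307.17977528089887 208.5505617977528
177 307.1977401129943 208.51977401129943
((0.005041595216093597, -0.009585728471991573), 1.0547979868120618)
```

View pics/gg.png

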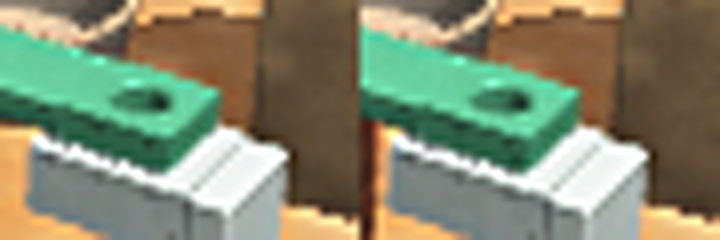

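Call:
move_arm:
  commands:
    - [0,0,0,0,0,0,200]
    - [0,0,0,0,0,0,150]
    - [0,0,0,0,0,0,130]
    - [0,0,0,0,0,40,130]
    - [0,0,0,0,0,80,130]
    - [0,0,0,-50,-50,80,110]
    - [0,0,0,-106,-113,70,110]
    - [0,0,0,-106,-113,40,110]
    - [0,0,0,-106,-113,40,110]
    - [0,0,0,-106,-113,40,110]
    - [0,0,0,-106,-113,40,110]

```text
time: 39.75
eef_pos: [0.4277, -0.2256, 0.1665]
tcp_rot: [0.503, 0.496, -0.502, 0.499]
contact_force: [0.2, -0.3, 0.9]
opening: 0.568
```

Run:
```python
from h import *
s,M=st(); w=eyes.read_camera('wrist'); save(w['color'],'hh_wrist',s=1.5); np.savez('/tmp/w25',**w)
c=eyes.read_camera('scene'); save(c['color'],'hh_scene',(190,130,370,310),3.3); np.savez('/tmp/s25',**c)
```

```text
t 39.75 tcp [ 0.4277 -0.2256  0.1665] ax [ 0.005 -0.002 -1.   ] jaw deg -90.5 open 0.568 q [-0.7  -0.08  2.1   0.    1.12  0.88] F [ 0.2 -0.3  0.9]
```

View pics/hh_wrist.png

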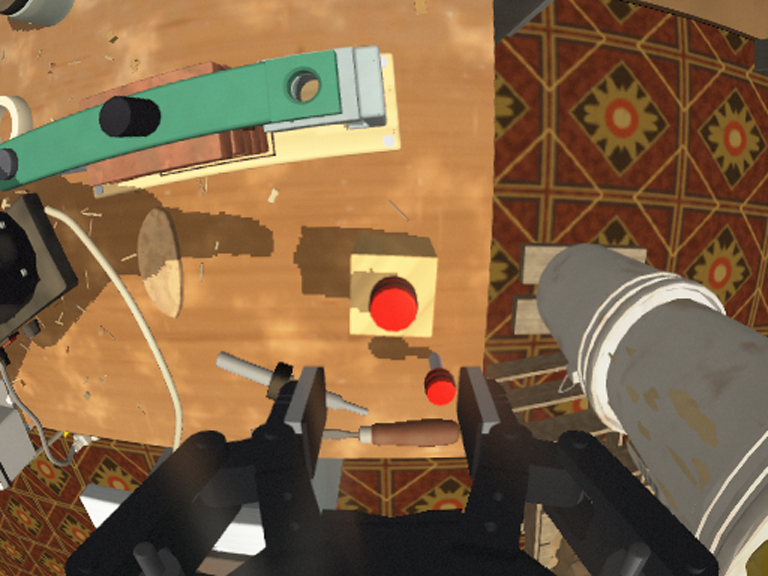

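View pics/hh_scene.png

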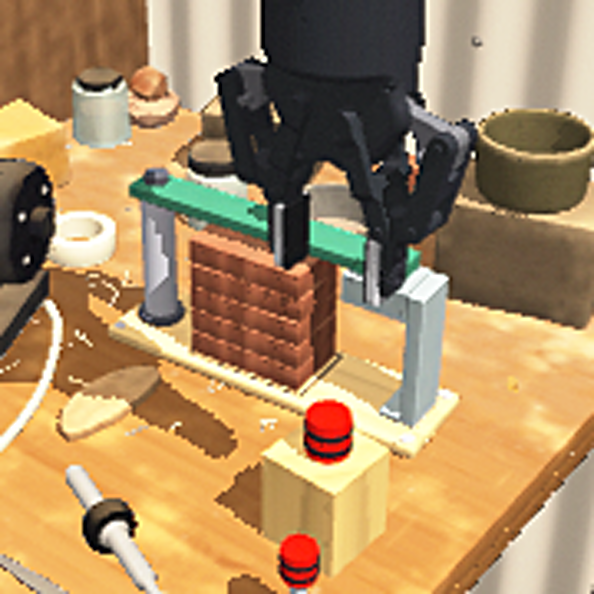

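Run:
```python
from h import *
w=dict(np.load('/tmp/w25.npz'))
hsv=cv2.cvtColor(w['color'],cv2.COLOR_RGB2HSV).astype(int); H,S,V=hsv[...,0],hsv[...,1],hsv[...,2]
for s,c,m in comps(((H<5)|(H>175))&(S>190)&(V>200)): print(s,c.round(1),onz(w,*c,.086,True).round(4))
print(cr(w,(0,0),1.5,(304,87),.118,True))
```

```text
[247 192  31  29 666] [262.  205.9] [ 0.4272 -0.2261  0.086 ]
[285 254  19  16 235] [293.8 261.5] [ 0.3748 -0.2536  0.086 ]
[ 0.53906879 -0.18921049  0.118     ]
```

Call:
move_arm:
  commands:
    - [0,0.005,0,-0.5,-0.5,-45,110]
    - [0,0.005,0,-0.5,-0.5,-85,110]
    - [0,0.005,0,-0.5,-0.5,-100,110]
    - [0,0.005,0,-0.5,-0.5,-100,110]
    - [0,0.005,0,-0.5,-0.5,-100,255]
    - [0,0.005,0,-0.5,-0.5,-100,255]
    - [0,0.005,0,-0.5,-0.5,-100,255]
    - [0,0.005,0,-0.5,-0.5,-100,255]
    - [0,0.005,0,-0.5,-0.5,-100,255]
  newtons: 40

```text
time: 40.75
eef_pos: [0.4294, -0.2267, 0.0689]
tcp_rot: [-0.502, -0.496, 0.502, -0.5]
contact_force: [1.3, 2.0, 6.1]
opening: 0.286
```

Run:
```python
from h import *
s,M=st(); w=eyes.read_camera('wrist'); save(w['color'],'ii_wrist',(130,130,400,384),2.3); np.savez('/tmp/w26',**w)
```

```text
t 40.75 tcp [ 0.4294 -0.2267  0.0689] ax [ 0.004 -0.005 -1.   ] jaw deg -90.4 open 0.286 q [-0.69  0.07  2.15 -0.    0.91  0.88] F [1.3 2.  6.1]
```

View pics/ii_wrist.png

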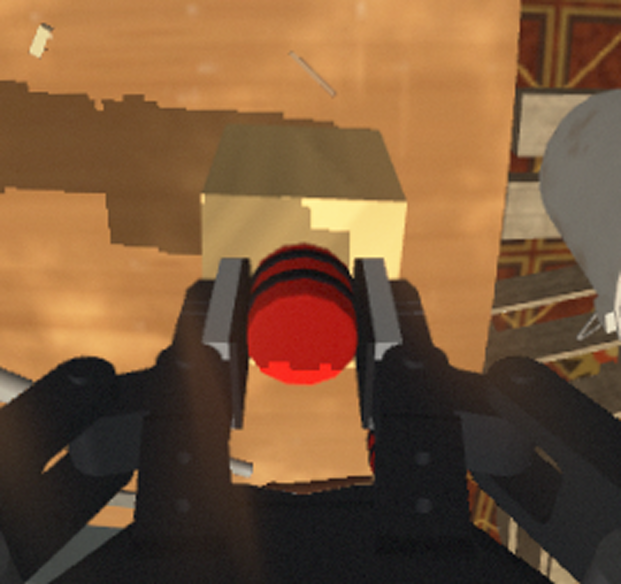

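Call:
move_arm:
  commands:
    - [0,0,0,0,0,5,255]
    - [0,0,0,0,0,15,255]
    - [0,0,0,0,0,30,255]
    - [0,0,0,0,0,50,255]
    - [0,0,0,0,0,75,255]
    - [0,0,0,0,0,110,255]
    - [0,0,0,0,0,135,255]
    - [0,0,0,40,12,135,255]
    - [0,0,0,80,25,135,255]
    - [0,0,0,113,37.5,135,255]
    - [0,0,0,113,37.5,135,255]
    - [0,0,0,113,37.5,135,255]

```text
time: 42.0
eef_pos: [0.5422, -0.1887, 0.2036]
tcp_rot: [-0.501, -0.497, 0.502, -0.5]
contact_force: [-0.5, 1.0, -1.4]
opening: 0.285
```

Run:
```python
from h import *
s,M=st(); w=eyes.read_camera('wrist'); save(w['color'],'jj_wrist',(130,130,400,384),2.3); np.savez('/tmp/w27',**w)
c=eyes.read_camera('scene'); save(c['color'],'jj_scene',(230,130,370,270),4); np.savez('/tmp/s27',**c)
```

```text
t 42.00 tcp [ 0.5422 -0.1887  0.2036] ax [ 0.002 -0.005 -1.   ] jaw deg -90.4 open 0.285 q [-0.51  0.09  1.86 -0.    1.19  1.07] F [-0.5  1.  -1.4]
```

View pics/jj_wrist.png

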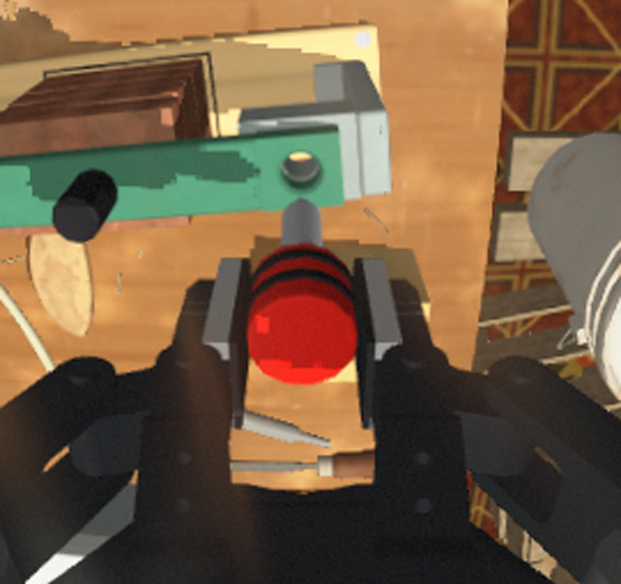

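View pics/jj_scene.png

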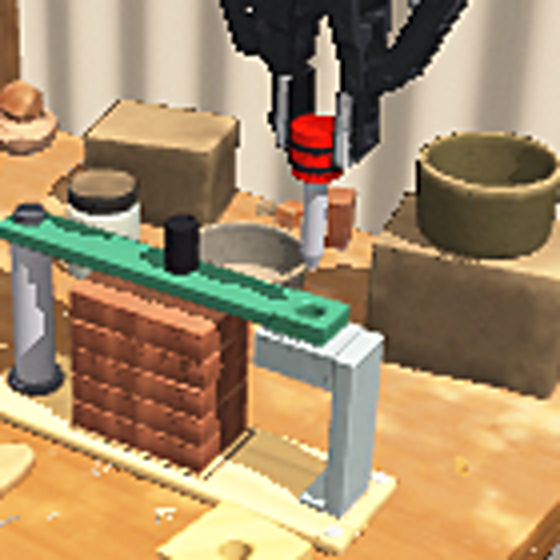

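Call:
move_arm:
  commands:
    - [0,0,0,0.5,0,-10,255]
    - [0,0,0,0.5,0,-16,255]
    - [0,0,0,0.5,0,-16,255]
    - [0,0,0,0.5,0,-16,255]

```text
time: 42.5
eef_pos: [0.5414, -0.1894, 0.1871]
tcp_rot: [-0.502, -0.496, 0.503, -0.499]
contact_force: [-0.5, -0.7, 0.2]
opening: 0.284
```

Run:
```python
from h import *
s,M=st(); w=eyes.read_camera('wrist'); save(w['color'],'kk_wrist',(200,160,330,250),5); np.savez('/tmp/w28',**w)
b=eyes.read_camera('scene'); save(b['color'],'kk_scene',(270,150,350,230),8); np.savez('/tmp/s28',**b)
a=dict(np.load('/tmp/s5.npz'))
for c in(a,b):
    hsv=cv2.cvtColor(c['color'],cv2.COLOR_RGB2HSV).astype(int);m=((hsv[...,0]>65)&(hsv[...,0]<90)&(hsv[...,1]>110))
    sub=m[:, 300:330]; ys,xs=np.nonzero(sub&(np.arange(384)[:,None]>190)&(np.arange(384)[:,None]<230)); print(len(xs),xs.mean()+300,ys.mean())
```

```text
t 42.50 tcp [ 0.5414 -0.1894  0.1871] ax [ 0.002 -0.004 -1.   ] jaw deg -90.5 open 0.284 q [-0.51  0.1   1.87 -0.    1.16  1.07] F [-0.5 -0.7  0.2]
178 307.17977528089887 208.5505617977528
167 307.1497005988024 208.7425149700599
```

View pics/kk_wrist.png

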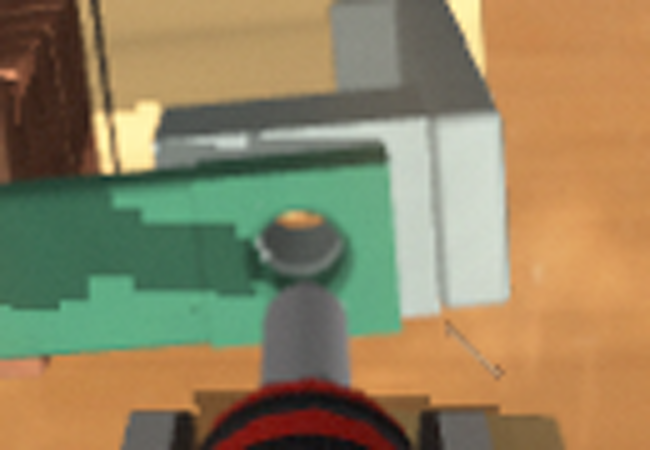

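View pics/kk_scene.png

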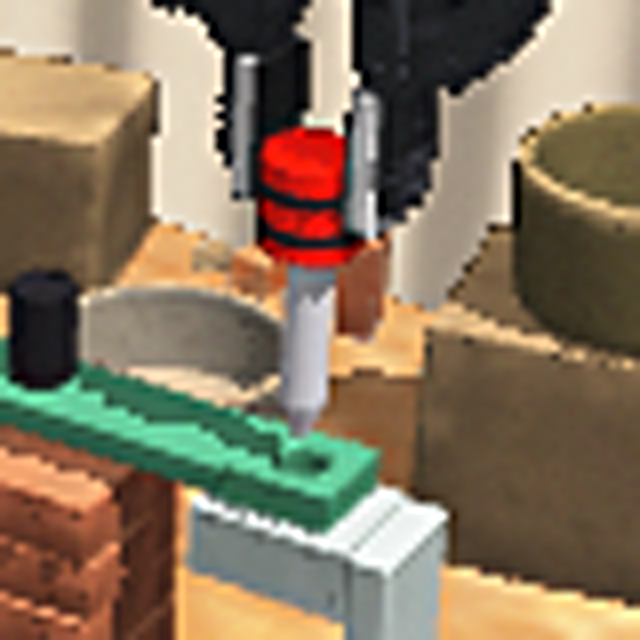

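Run:
```python
from h import *
s=dict(np.load('/tmp/s28.npz'));w=dict(np.load('/tmp/w28.npz'))
for z in(.124,.126,.128,.130): print(z,'scene d',(cr(s,(270,150),8,(303,462),.118)-cr(s,(270,150),8,(300,436),z)).round(4),'wrist d',(cr(w,(200,160),5,(301,243),.118,True)-cr(w,(200,160),5,(306,288),z,True)).round(4))
# red head top center vs TCP
hsv=cv2.cvtColor(w['color'],cv2.COLOR_RGB2HSV).astype(int); H,S,V=hsv[...,0],hsv[...,1],hsv[...,2]
for q,c,m in comps(((H<5)|(H>175))&(S>190)&(V>200),200): print(q,c.round(1),onz(w,*c,.205,True).round(4))
```

```text
0.124 scene d [-0.0015 -0.0022 -0.006 ] wrist d [ 0.0049  0.0007 -0.006 ]
0.126 scene d [ 0.0014 -0.0004 -0.008 ] wrist d [ 0.004   0.0007 -0.008 ]
0.128 scene d [ 0.0043  0.0013 -0.01  ] wrist d [ 0.0032  0.0007 -0.01  ]
0.13 scene d [ 0.0073  0.0031 -0.012 ] wrist d [ 0.0023  0.0007 -0.012 ]
[243 286  35  11 205] [258.8 291.7] [ 0.5308 -0.1877  0.205 ]
```

Call:
move_arm:
  commands:
    - [0,0,0,2,0.6,0,255]
    - [0,0,0,2,0.6,-8,255]
    - [0,0,0,2,0.6,-14,255]
    - [0,0,0,2,0.6,-14,255]

```text
time: 43.0
eef_pos: [0.543, -0.1884, 0.172]
tcp_rot: [-0.501, -0.497, 0.503, -0.499]
contact_force: [0.1, -0.6, -1.2]
opening: 0.287
```

Run:
```python
from h import *
s,M=st(); w=eyes.read_camera('wrist'); save(w['color'],'ll_wrist',(200,160,330,250),5); np.savez('/tmp/w29',**w)
b=eyes.read_camera('scene'); save(b['color'],'ll_scene',(270,150,350,230),8); np.savez('/tmp/s29',**b)
```

```text
t 43.00 tcp [ 0.543  -0.1884  0.172 ] ax [ 0.    -0.003 -1.   ] jaw deg -90.5 open 0.287 q [-0.51  0.12  1.88 -0.    1.14  1.07] F [ 0.1 -0.6 -1.2]
```

View pics/ll_wrist.png

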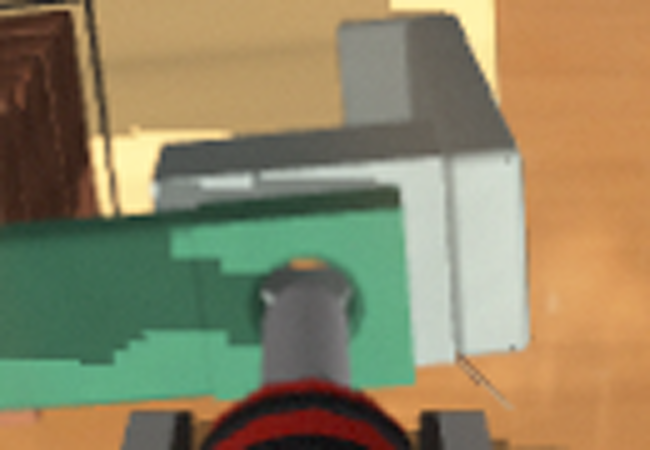

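View pics/ll_scene.png

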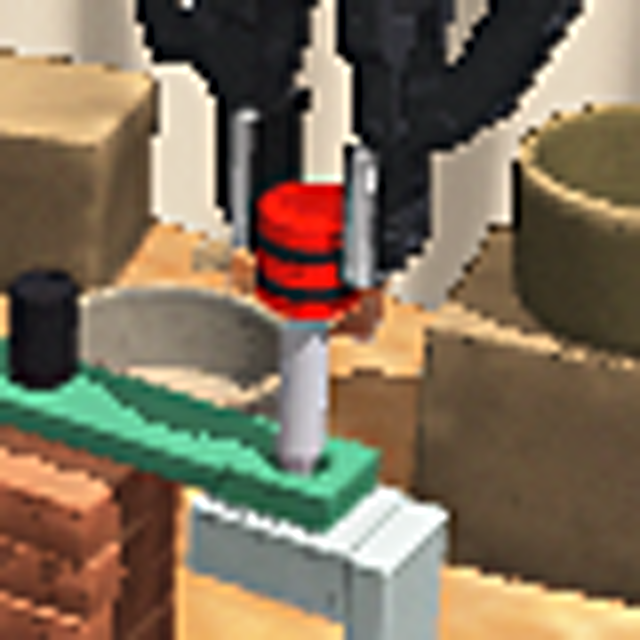

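Call:
move_arm:
  commands:
    - [0,0,0,0,-0.3,-4,255]
    - [0,0,0,0,-0.3,-8,255]
    - [0,0,0,0,-0.3,-12,255]
    - [0,0,0,0,-0.3,-12,255]

```text
time: 43.5
eef_pos: [0.5432, -0.1888, 0.1602]
tcp_rot: [-0.501, -0.497, 0.503, -0.499]
contact_force: [-0.4, 0.5, -0.8]
opening: 0.285
```

Run:
```python
from h import *
st()
```

```text
t 43.50 tcp [ 0.5432 -0.1888  0.1602] ax [ 0.001 -0.004 -1.   ] jaw deg -90.5 open 0.285 q [-0.51  0.14  1.89 -0.    1.11  1.07] F [-0.4  0.5 -0.8]
```

No resistance; continue.

Call:
move_arm:
  commands:
    - [0,0,0,0,-0.2,-5,255]
    - [0,0,0,0,-0.2,-10,255]
    - [0,0,0,0,-0.2,-15,255]
    - [0,0,0,0,-0.2,-20,255]
    - [0,0,0,0,-0.2,-20,255]

```text
time: 44.0
eef_pos: [0.5428, -0.1887, 0.1391]
tcp_rot: [-0.501, -0.497, 0.503, -0.499]
contact_force: [0.5, -0.0, -1.1]
opening: 0.284
```

Run:
```python
from h import *
st()
```

```text
t 44.00 tcp [ 0.5428 -0.1887  0.1391] ax [-0.    -0.003 -1.   ] jaw deg -90.5 open 0.284 q [-0.51  0.16  1.9  -0.    1.08  1.07] F [ 0.5 -0.  -1.1]
```

Call:
move_arm:
  commands:
    - [0,0,0,0,0,-5,255]
    - [0,0,0,0,0,-9,255]
    - [0,0,0,0,0,-12,255]
    - [0,0,0,0,0,-13,255]
    - [0,0,0,0,0,-13,255]

```text
time: 44.5
eef_pos: [0.5432, -0.1887, 0.1268]
tcp_rot: [-0.502, -0.497, 0.503, -0.499]
contact_force: [-0.3, 2.1, 3.5]
opening: 0.287
```

Run:
```python
from h import *
st()
b=eyes.read_camera('scene'); save(b['color'],'mm_scene',(230,130,370,270),5)
```

```text
t 44.50 tcp [ 0.5432 -0.1887  0.1268] ax [ 0.001 -0.003 -1.   ] jaw deg -90.5 open 0.287 q [-0.51  0.18  1.91 -0.    1.05  1.07] F [-0.3  2.1  3.5]
```

View pics/mm_scene.png

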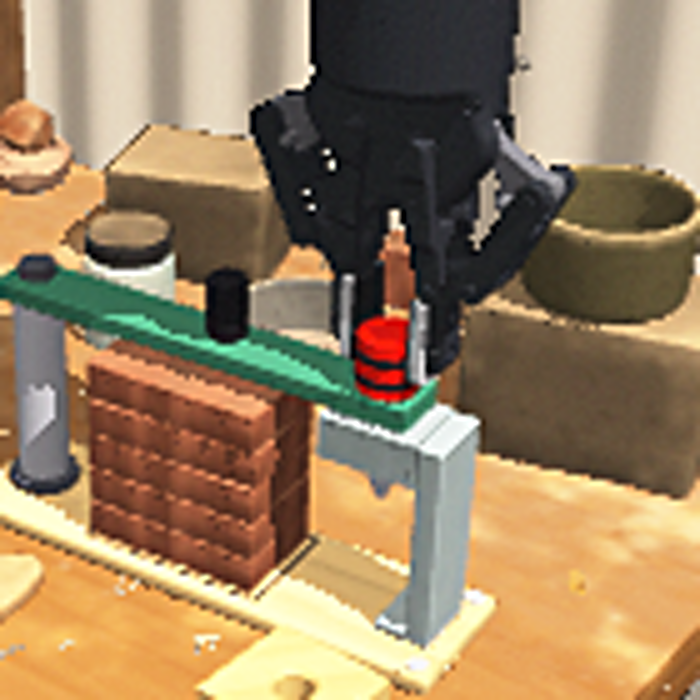

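Call:
move_arm:
  commands:
    - [0,0,0,0,0,-1.5,255]
    - [0,0,0,0,0,-1,200]
    - [0,0,0,0,0,0,130]
    - [0,0,0,0,0,0,130]
    - [0,0,0,0,0,0,130]
    - [0,0,0,0,0,20,130]
    - [0,0,0,0,0,60,130]
    - [0,0,0,-30,0,100,110]
    - [0,0,0,-80,0,150,110]
    - [0,0,0,-90,0,170,110]
    - [0,0,0,-90,0,170,110]
    - [0,0,0,-90,0,170,110]

```text
time: 45.75
eef_pos: [0.4531, -0.189, 0.2978]
tcp_rot: [-0.502, -0.496, 0.503, -0.5]
contact_force: [0.3, 0.4, -0.4]
opening: 0.572
```

Run:
```python
from h import *
st()
b=eyes.read_camera('scene'); save(b['color'],'nn_scene',(230,130,370,270),5); np.savez('/tmp/s30',**b)
w=eyes.read_camera('wrist'); save(w['color'],'nn_wrist',(60,40,330,220),2.9); np.savez('/tmp/w30',**w)
hsv=cv2.cvtColor(w['color'],cv2.COLOR_RGB2HSV).astype(int); H,S,V=hsv[...,0],hsv[...,1],hsv[...,2]
for q,c,m in comps(((H<5)|(H>175))&(S>190)&(V>190),100): print(q,c.round(1),onz(w,*c,.144,True).round(4))
a=dict(np.load('/tmp/a_scene.npz'))
g=[cv2.cvtColor(c['color'],cv2.COLOR_RGB2GRAY)[185:225,285:330].astype(np.float32) for c in(a,b)]
print(cv2.phaseCorrelate(g[0],g[1],cv2.createHanningWindow((45,40),cv2.CV_32F)), abs(g[0]-g[1]).mean())
```

```text
t 45.75 tcp [ 0.4531 -0.189   0.2978] ax [ 0.003 -0.004 -1.   ] jaw deg -90.5 open 0.572 q [-0.6  -0.18  1.94 -0.    1.37  0.98] F [ 0.3  0.4 -0.4]
[247  82  26  25 501] [259.8  94.1] [ 0.5401 -0.1881  0.144 ]
[303 222  13  12 115] [309.3 227.4] [ 0.3985 -0.2414  0.144 ]
((0.607638767185879, 0.033158397327703426), 0.9662984858618843) 2.7445035
```

View pics/nn_scene.png

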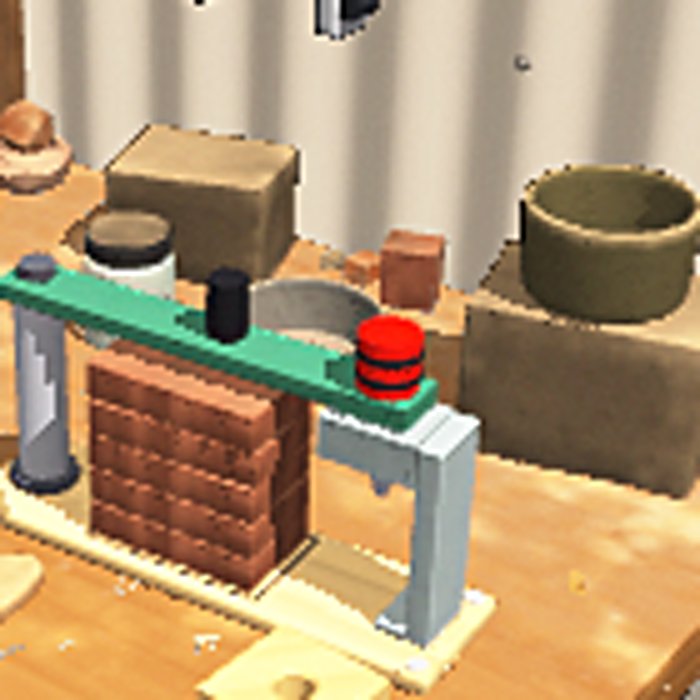

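View pics/nn_wrist.png

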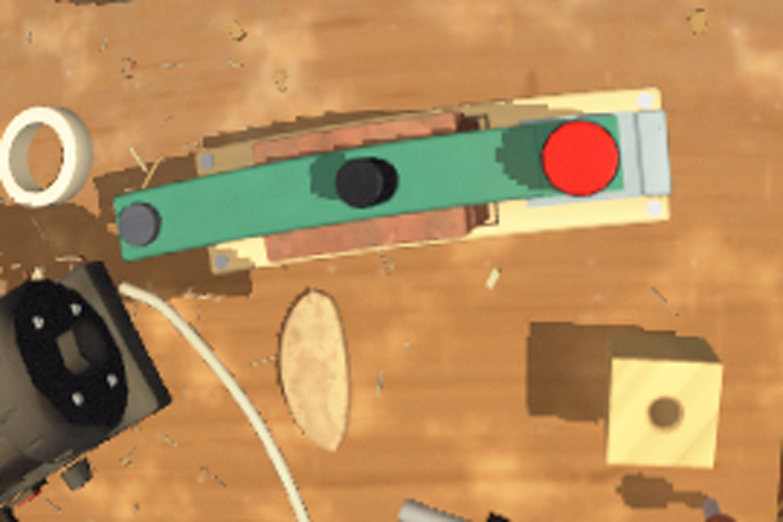

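Run:
```python
from h import *
a=dict(np.load('/tmp/a_scene.npz'));b=dict(np.load('/tmp/s30.npz'))
for c in(a,b):
    hsv=cv2.cvtColor(c['color'],cv2.COLOR_RGB2HSV).astype(int); H,S,V=hsv[...,0],hsv[...,1],hsv[...,2]
    red=((H<5)|(H>175))&(S>200)&(V>120); red[:, :285]=0; red[:,330:]=0; red[:180]=0; red[220:]=0
    g=(H>65)&(H<90)&(S>110); g[:,:300]=0;g[:,330:]=0
    for m in(red,g):
        ys,xs=np.nonzero(m); print(len(xs),xs.mean().round(2),ys.mean().round(2),xs.min(),xs.max(),ys.min(),ys.max())
```

```text
150 307.53 200.24 301 314 193 209
96 307.82 210.55 300 316 201 215
154 307.66 200.3 301 314 193 209
94 308.01 210.4 300 316 201 215
```

Run:
```python
from h import *
st(); print(ctrl.sign_off())
```

```text
t 45.85 tcp [ 0.4529 -0.1884  0.2952] ax [-0.001 -0.001 -1.   ] jaw deg -90.5 open 0.566 q [-0.6  -0.18  1.94 -0.    1.37  0.98] F [ 1.2  0.2 -0.3]
the job is handed in; nothing more can be done
None
```

The keeper rack is loaded and the job is handed in at about 46 s. `sign_off` gave no verdict, so what follows rests on my own checks.

I drew the 26 mm-headed pin, stood it in its block, and swung the bar open about 1.47 rad. The askew blank_5 went onto the marked rectangle first, then blanks 4, 3, 2 and 1 on top of it. I swung the bar back and pushed the pin home.

- **Pile:** each layer measured within about 2 mm and 1.5° of the marked rectangle as it was laid. In the scene view the stack stands square.
- **Bar:** with the bar back, its free end matched the original closed view to within 0.05 px in the scene camera.
- **Pin:** the head is at (0.5401, -0.1881), against (0.5401, -0.1882) at the start, and its image rows in the scene view are unchanged. The nose shows below the lug.
- **Disagreements:** one whole-patch comparison of the rack end with the start image read a 0.6 px shift. The red and green masks on the pin head and bar moved less than 0.2 px, so I put the shift down to the changed background. The scene and wrist cameras also disagreed by up to about 8 mm in absolute position, so I aligned by differences within one camera.
- **Bystanders and block:** I did not touch the bowl, tape, rib or jar, and the views showed no movement, but I did not measure it. The pin block looked unmoved throughout.

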